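# Load a rubber heel into the sprung sanding jig

### The job

Lay the loose black rubber heel flat on the open lower end of the jig's narrow sloping saddle, lined up with it and with the heel's curved edge to one side (either side), and let go of it. Then, without holding it, push it straight up the slope from behind, between the two brass catches and against the orange sprung stop, until both catches have snapped in behind it and it stays clamped there flat and square. Leave the stamp, ink pad and thread spool where they stand.

Things in the scene. Friction and masses are not known exactly. Their poses are not given: they have to be found in the camera images.
- heel: black rubber heel block, 56 (its x) x 54 (its y) x 12 mm (z, up), about 35 g, flat on the counter left or right of the jig; origin at the centre of its underside; its curved edge faces its +y. Grip it across the 54 mm. It may go in either way round, but with its x axis along the saddle's x axis (curved edge to one side)
- saddle: narrow aluminium saddle of a grey jig fixed to the counter: a bar 34 mm wide, 180 mm long, rising away from the robot at 20 degrees. Origin: middle of the lower end of its top face, 60 mm over the counter. x up the slope along the bar, y across it to the left, z out of the top face. The heel overhangs it 10 mm each side. The points' axes are the same
- entry (a point): point on the saddle's top face, at its x = 42 mm: where the heel's middle goes when it is first laid down. The saddle is free of parts up to its x = 74 mm, and the space before its lower end is free too, for a pushing tool 2 to 4 mm over the face
- catch_gap (a point): point on the top face at saddle x = 102 mm, midway between the flat backs of two sprung brass catches, 2 to 13 mm over the face (housings 16 mm). Their 30 degree ramps begin at x = 77 mm, 64 mm apart, and narrow to a 44 mm gap. Spreading both takes a push of about 5 to 8 N, then 2 N; a tool up to 40 mm wide follows the heel through
- stop_face (a point): point on the top face at saddle x = 152 mm, under the face of the orange stop (40 mm wide, 16 mm high) as it stands free. It yields up the slope by up to 14 mm, 0.7 N per mm. The catches snap behind the heel about 7 mm in (5 N, and 2 to 5 N of drag); the stop then holds the heel against their backs, its middle at saddle x = 130 mm
- stamp: rubber stamp with a dark turned wooden handle, 27x48x69 mm, standing; origin at the centre of its underside. Bystander, left or right of the jig
- ink_pad: blue ink pad, 57x87x17 mm; origin at the centre of its underside. Bystander
- spool: red thread spool, 32 mm across, 50 mm high, standing; origin at the centre of its underside. Bystander
Things that resemble listed ones, but are neither listed nor needed, are in the scene too. Of the things shaped like the heel, the black one is meant.

How it is judged:
By the outcome, as a careful person would: the job done as asked, in the order asked, and still so for the second after the job is handed in, with the robot touching nothing.
It also fails if it takes over 64 s, if anything falls off the work surface, if the arm or the gripper's body presses on something with over 40 N, if the wrist force passes 120 N, or if a joint passes its speed limit or range.

### The arm

A 7-joint arm with a two-finger parallel gripper is mounted at the origin on a cart in front of the work surface, level with it; the furniture and walls round the work are solid. World frame = base frame: x ahead of the robot, y to its left, z up, the work surface at z = 0. Lengths are in m, angles in rad, forces in N, time in s.
With the tool pointing down it reaches from about 0.4 to 0.85 m from the base axis. Payload 10.4 kg.
Tool frame: the origin (TCP) lies where the fingers leave the gripper's body, on its centre line; the fingertips stand 70 mm ahead of it and the grasp point (between the pads) lies r.grip_depth ahead of it (r.grip_depth is the distance from the TCP to the grasp point, in m); z points along the fingers, y is the direction in which the jaws open and shut (so a half turn about z gives the same grasp; the last joint's range is limited). The gripper opens to 87 mm and grips with 3 to 60 N. Pads are 19 mm wide; open, the fingers measure 117 mm over their backs; the gripper's body (75 mm by 190 mm) begins 51 mm behind the grasp point.
Start: joints at [-1.246, 0.332, -0.065, 1.46, 0.022, 1.35, -0.088], TCP at [0.213, 0.588, 0.292] pointing down, gripper open.
Joint ranges: [-2.6, 2.6], [-0.5, 2.12], [-1.47, 1.34], [0.16, 2.42], [-1.27, 4.41], [0.06, 2.06], [-2.6, 2.6]. Speed limits (rad/s): [2.22, 2.22, 2.79, 2.79, 3.14, 3.14, 3.14].

### API

Orientations are given as a unit quaternion [x, y, z, w].
In Python, from bench import monitor, viewer, workorder, nets, r gives the robot as it stands.
- The arm moves only by the tool drive_tool, never from a script. Its argument "plan" is a list of rows, each an object of numbers: "rx", "ry", "rz": the turn, a rotation vector about the tool's x, y, z in units of 360 degrees (1.0 is 360 degrees); "x", "y", "z": the shift along the tool's x, y, z in units of 1000 mm (1.0 is 1000 mm); "fingers": the opening, from 0 (shut) to 1 (fully open). In form: [{"rx": .., "ry": .., "rz": .., "x": .., "y": .., "z": .., "fingers": ..}, ...]. A call has 1 to 12 rows; each row is the pose to reach, as a shift and turn from the pose commanded when the call began, along the tool's axes at that moment, turning the shorter way round; what a row does not reach only later rows make up. A row lasts 1/8 s, in which the tool goes at most 62.5 mm and 10.7 degrees, less where a joint would pass 70% of its speed; a pose out of reach is approached as far as the arm can. A call with a number of a shift or a turn outside -1 to 1 is refused whole. A call with a gripper value outside its range is refused whole. The fingers move at their own pace and stop on an object; "squeeze" is the grip in N (left out, the last holds). Time passes only in rows, so rows that repeat a pose let the fingers close. It gives the time, the measured TCP pose, the force and the opening at its end, in the units of the state.
- monitor.read_state(): the state, without advancing time (a new reading comes with each control period).
- viewer.camera(name): name is "side" or "top" or "wrist"; returns a dict with "color" (480x640x3 uint8, red, green, blue), "depth" (480x640 float32, m along the optical axis (not along the pixel's ray), 0 where there is no reading), "camera_matrix" (3x3 intrinsics, pixels), "D" ([k1, k2, p1, p2, k3] as OpenCV has them; the pictures are not rectified), "xyz" and "rotation" of the camera in the world. Camera axes: x right, y down, z forward; pixel columns grow to the right and rows downward; lengths in m; the calibration is good to about 2 mm. A picture is of the moment at which its call begins.
- workorder.close_job(): hands the job in, once; it reports no verdict.
Trained networks look in the newest picture that a camera, given by its name, has taken for a name from the list of things; names that differ only in an ending like _2 or _b are one class to them, and where a whole thing is asked for, a point or a joint stands for the part that bears it (a point fixed in the world has none). Each returns a list of dicts, best first, with "confidence" (0 to 1); they miss things now and then, are a little off and sometimes report something else, mostly with a low value. They report only what shows in the picture. A call takes as long as a camera call. They do not tell look-alikes from the thing itself.
- nets.find_in(label, camera): "centre" ([x, y, z] in m, in world coordinates, good to about 4 mm: the middle of the surface that is visible of it).
- nets.regions_of(label, camera): "region" (480x640 bool, what is visible of it).
The state is a dict: "time": time; "joint_positions": joint angles; "joint_vel": joint speeds; "joint_torque": joint torques, N m; "ee_pos": TCP position; "eef_rot": TCP orientation; "ft_force": force on the tool from outside, world axes, zero at the start; "torque": the same for the moment, N m; "width": finger opening in m.
Only numpy, scipy, OpenCV 4.12 (cv2) and the standard library are available. Lean on these libraries where they do the work, as an engineer would, in place of code of your own. Each camera call takes 0.05 s, during which the arm holds its last target.

## Working session

There is one attempt and no reset: what is moved stays moved. The work goes in short steps, Python scripts to look and compute and a tool call to move; the robot and the scene stay as the last step left them, time stands still between calls to the robot, and variables do not carry over. Pictures are saved under pics/ and viewed, and the job is handed in when it is done.

Besides the shell and the picture viewer there is one more tool, called after "Emit:" by a JSON object that holds its "op" and its "data". drive_tool: Moves the arm, as the interface text tells. Its arguments: {"type":"object","properties":{"plan":{"type":"array","items":{"type":"object","properties":{"rx":{"type":"number","minimum":-1,"maximum":1},"ry":{"type":"number","minimum":-1,"maximum":1},"rz":{"type":"number","minimum":-1,"maximum":1},"x":{"type":"number","minimum":-1,"maximum":1},"y":{"type":"number","minimum":-1,"maximum":1},"z":{"type":"number","minimum":-1,"maximum":1},"fingers":{"type":"number"}}}},"squeeze":{"type":"number"}},"required":["plan"]}

```bash
mkdir -p pics; ls; python3 - <<'E'
from bench import monitor, viewer, workorder, nets, r
import cv2, numpy as np
print(r.grip_depth); s=monitor.read_state(); print({k:np.round(v,3) for k,v in s.items()})
for c in ["side","top","wrist"]:
    d=viewer.camera(c); cv2.imwrite(f"pics/{c}0.png",d["color"][:,:,::-1]); print(c,d["xyz"],d["rotation"],d["camera_matrix"],d["D"])
    for n in ["heel","saddle","stamp","ink_pad","spool","stop_face","catch_gap"]:
        try: print(n,[(np.round(q["centre"],3),round(q["confidence"],2)) for q in nets.find_in(n,c)])
        except Exception as e: print(n,e)
E
```

```text
pics
0.051
{'time': np.float64(0.0), 'joint_positions': array([-1.246,  0.333, -0.065,  1.461,  0.022,  1.35 , -0.088]), 'joint_vel': array([-0.001,  0.001,  0.   , -0.001, -0.   ,  0.   ,  0.001]), 'joint_torque': array([ 0.0000e+00, -6.2325e+01,  2.5000e-02, -3.8988e+01, -6.1000e-02,
        4.0000e-02,  0.0000e+00]), 'ee_pos': array([0.213, 0.587, 0.291]), 'eef_rot': array([ 0.173,  0.985, -0.001, -0.   ]), 'ft_force': array([0.377, 0.475, 0.465]), 'torque': array([-0.019,  0.069, -0.015]), 'width': np.float64(0.087)}
side [ 0.20484601 -1.02782868  0.66387695] [ 0.84538466 -0.12302446  0.07344107 -0.51458349] [[578.88681401   0.         324.28709332]
 [  0.         578.88681401 238.01729426]
 [  0.           0.           1.        ]] [-0.10720755  0.          0.          0.          0.        ]
heel [(array([0.473, 0.232, 0.007]), 0.87), (array([0.361, 0.225, 0.014]), 0.86), (array([0.561, 0.174, 0.011]), 0.83), (array([0.375, 0.343, 0.008]), 0.72), (array([0.546, 0.326, 0.01 ]), 0.65)]
saddle [(array([0.633, 0.03 , 0.1  ]), 0.61)]
stamp [(array([ 0.5  , -0.236,  0.019]), 0.76)]
i
[... 545 characters left out ...]
0.94), (array([0.462, 0.244, 0.014]), 0.89), (array([0.549, 0.341, 0.015]), 0.76)]
saddle [(array([0.636, 0.038, 0.105]), 0.77)]
stamp [(array([ 0.502, -0.226,  0.024]), 0.71)]
ink_pad [(array([0.67 , 0.199, 0.019]), 0.69)]
spool []
stop_face [(array([0.466, 0.245, 0.011]), 0.45)]
catch_gap [(array([0.632, 0.042, 0.101]), 0.84)]
wrist [0.14696162 0.61095995 0.38431755] [0.81187952 0.56917472 0.07485489 0.10624744] [[428.3922168    0.         318.85737011]
 [  0.         428.3922168  248.33578214]
 [  0.           0.           1.        ]] [0.014803 0.       0.       0.       0.      ]
heel [(array([0.354, 0.372, 0.01 ]), 0.66)]
saddle []
stamp []
ink_pad []
spool []
stop_face []
catch_gap []
```

View pics/top0.png

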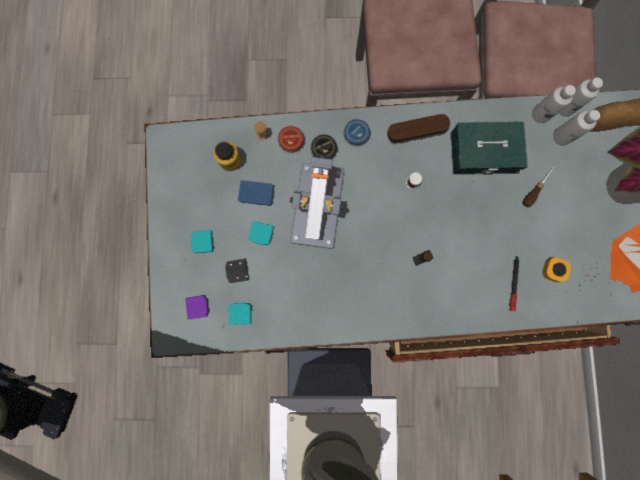

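View pics/side0.png

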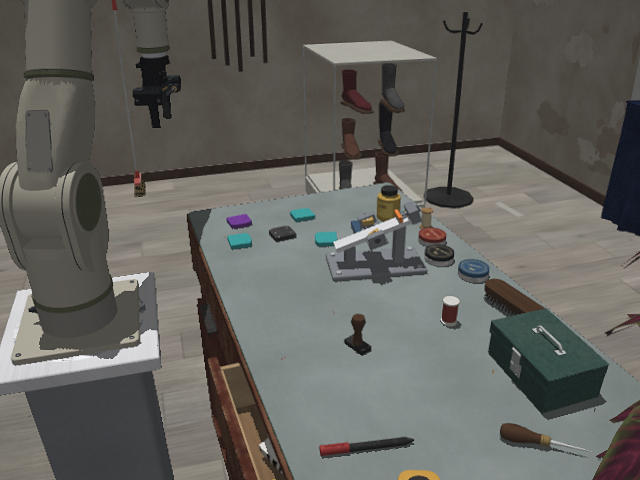

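View pics/wrist0.png

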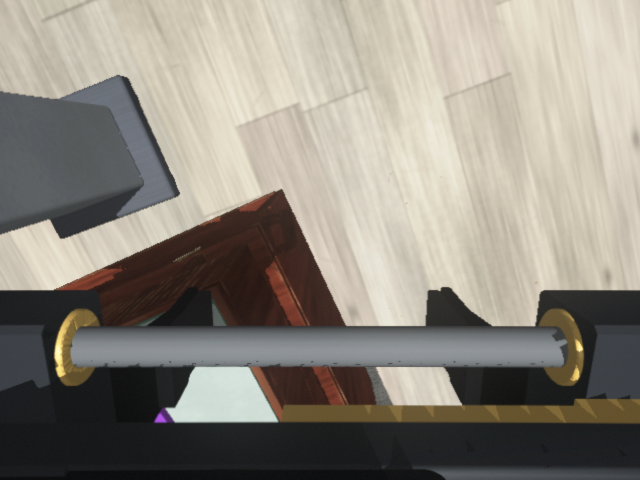

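The top view shows the black heel at about pixel (237,270). The teal and purple ones are look-alikes, and the jig is at (318,205). Next I'll measure both closely.

```bash
cat > h.py <<'E'
from bench import monitor, viewer, workorder, nets, r
import cv2, numpy as np
from scipy.spatial.transform import Rotation as R
def cloud(d):
    K=np.array(d["camera_matrix"]);D=np.array(d["D"])
    v,u=np.mgrid[0:480,0:640]
    n=cv2.undistortPoints(np.stack([u,v],-1).reshape(-1,1,2).astype(np.float64),K,D).reshape(480,640,2)
    z=d["depth"]; P=np.concatenate([n*z[...,None],z[...,None]],-1)
    rot=np.array(d["rotation"]); Rm=R.from_quat(rot).as_matrix() if rot.size==4 else rot
    W=P@Rm.T+np.array(d["xyz"]); W[z==0]=np.nan
    return W
def proj(d,pts):
    rot=np.array(d["rotation"]); Rm=R.from_quat(rot).as_matrix() if rot.size==4 else rot
    pc=(np.asarray(pts)-np.array(d["xyz"]))@Rm
    return cv2.projectPoints(pc.reshape(-1,1,3),np.zeros(3),np.zeros(3),np.array(d["camera_matrix"]),np.array(d["D"]))[0].reshape(-1,2)
def crop(d,u0,v0,u1,v1,k,name):
    c=d["color"][v0:v1,u0:u1,::-1]; cv2.imwrite("pics/"+name,cv2.resize(c,None,fx=k,fy=k,interpolation=cv2.INTER_CUBIC))
E
python3 - <<'E'
from h import *
import pickle
for c in ["top","side"]:
    d=viewer.camera(c); W=cloud(d); pickle.dump((d,W),open(c+".pkl","wb"))
    if c=="top":
        crop(d,220,150,370,290,5,"top1.png")
        print(np.nanmedian(W[250:270,350:380],axis=(0,1)))
        g=d["color"].astype(int).max(-1)
        m=np.zeros((480,640),bool); m[255:285,222:252]=(g[255:285,222:252]<90)
        n,l,st,ce=cv2.connectedComponentsWithStats(m.astype(np.uint8)); i=1+np.argmax(st[1:,4]); print(st[i],ce[i])
        P=W[l==i]; print("heel pts",np.nanmean(P,0),np.nanpercentile(P,[2,98],axis=0))
        print(cv2.minAreaRect(P[:,:2].astype(np.float32)))
    else: crop(d,210,190,450,290,3,"side1.png")
E
```

```text
[ 4.95352091e-01 -8.42339601e-02  5.53212841e-05]
[226 259  23  24 442] [236.75791855 270.48190045]
heel pts [0.46806539 0.24350467 0.01173912] [[0.44124502 0.21719927 0.00485097]
 [0.49499795 0.27077245 0.01572108]]
((0.4593345522880554, 0.24293160438537598), (0.05634119361639023, 0.05436621233820915), 40.5361328125)
```

View pics/top1.png

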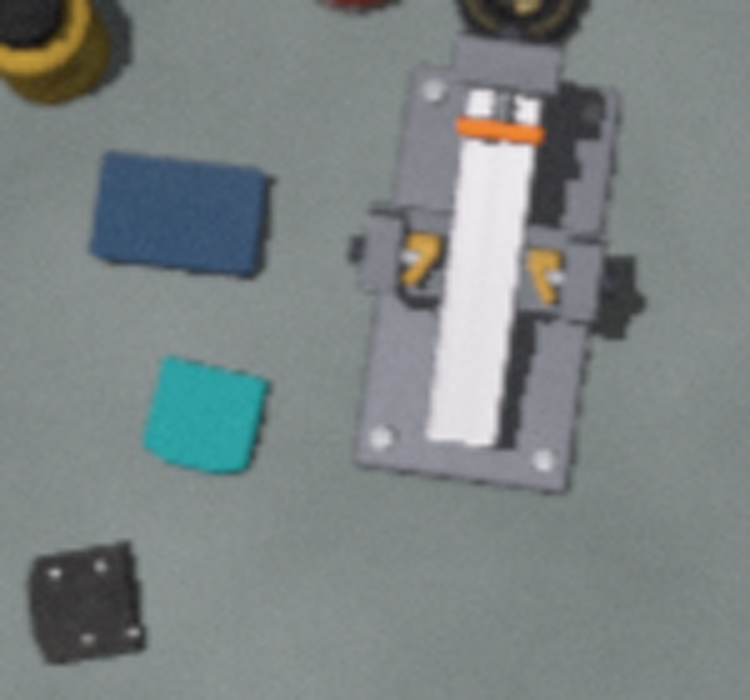

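View pics/side1.png

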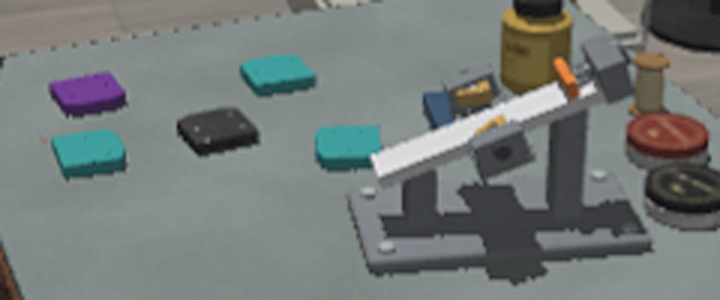

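```bash
cat > fit.py <<'E'
from h import *
import pickle
from scipy.optimize import least_squares
def fit_saddle(c,box):
    d,W=pickle.load(open(c+".pkl","rb")); u0,v0,u1,v1=box
    col=d["color"].astype(int); m=np.zeros((480,640),bool)
    s=col[v0:v1,u0:u1]; m[v0:v1,u0:u1]=(s.min(-1)>190)&(s.max(-1)-s.min(-1)<40)
    n,l,st,ce=cv2.connectedComponentsWithStats(m.astype(np.uint8)); i=1+np.argmax(st[1:,4]); print(c,st[i])
    P=W[l==i]; P=P[~np.isnan(P[:,0])]
    er=cv2.erode((l==i).astype(np.uint8),np.ones((3,3)))>0
    Q=W[er]; Q=Q[~np.isnan(Q[:,0])]
    A=np.c_[Q[:,:2],np.ones(len(Q))]; co=np.linalg.lstsq(A,Q[:,2],rcond=None)[0]
    res=Q[:,2]-A@co
    print("plane",co,"res",res.std(),"slope",np.degrees(np.arctan(np.hypot(*co[:2]))),"dir",np.degrees(np.arctan2(co[1],co[0])))
    print(cv2.minAreaRect(P[:,:2].astype(np.float32)))
    return d,(l==i)
for c,b in [("top",(290,160,345,245)),("side",(325,205,415,255))]:
    d,m=fit_saddle(c,b)
    vis=d["color"][:,:,::-1].copy(); 
    cs,_=cv2.findContours(m.astype(np.uint8),0,2)
    C=max(cs,key=cv2.contourArea); print(cv2.minAreaRect(C))
    np.save(c+"_m.npy",m)
E
python3 fit.py
```

```text
top [306 178  20  61 788]
plane [ 0.3591772  -0.06604149 -0.13198759] res 0.0022170217528330307 slope 20.062103320892337 dir -10.41853951927064
((0.6141350269317627, 0.04142411798238754), (0.03246883302927017, 0.1384080946445465), 81.8165512084961)
((315.3077392578125, 208.03848266601562), (13.51978588104248, 60.032814025878906), 7.125016689300537)
side [334 218  65  31 412]
plane [ 0.34381783 -0.14718979 -0.11996496] res 0.0012875253905138412 slope 20.50576531674938 dir -23.175960622970038
((0.6486834287643433, 0.14066243171691895), (0.26563572883605957, 0.14397963881492615), 70.10030364990234)
((365.6705627441406, 232.39190673828125), (7.322487831115723, 67.04651641845703), 68.52320861816406)
```

```bash
cat > fit2.py <<'E'
from h import *
import pickle
from scipy.optimize import minimize
S=np.radians(20)
def saddleT(ox,oy,yaw,oz=.06):
    Rm=R.from_euler('ZY',[yaw,-S]).as_matrix(); return Rm,np.array([ox,oy,oz])
def render(d,poly3,k=8):
    p=proj(d,poly3); im=np.zeros((480*k//1,640*k//1),np.uint8) if False else None
    lo=np.floor(p.min(0)).astype(int)-6; hi=np.ceil(p.max(0)).astype(int)+6
    w,h=(hi-lo); im=np.zeros((h*k,w*k),np.uint8)
    q=((p-lo+0.5)*k-0.5); cv2.fillPoly(im,[np.round(q*16).astype(np.int32)],255,shift=4)
    return lo,hi,cv2.resize(im,(w,h),interpolation=cv2.INTER_AREA)/255.
if __name__=="__main__":
    d,W=pickle.load(open("top.pkl","rb")); col=d["color"].astype(float)
    white=np.clip((col.min(-1)-130)/(235-130),0,1)
    def model(p):
        Rm,t=saddleT(*p); 
        return np.array([[0,-.017,0],[.140,-.017,0],[.140,.017,0],[0,.017,0]])@Rm.T+t
    def cost(p):
        p=np.array([p[0]*.01+.545,p[1]*.01+.05,p[2]*.1-.14])
        lo,hi,im=render(d,model(p)); w=white[lo[1]:hi[1],lo[0]:hi[0]]
        Rm,t=saddleT(*p)
        # weight: within saddle -12..132 x, |y|<22 mm
        z=np.array([[-.015,-.022,0],[.132,-.022,0],[.132,.022,0],[-.015,.022,0]])@Rm.T+t
        q=proj(d,z)-lo; wt=np.zeros(im.shape,np.uint8); cv2.fillConvexPoly(wt,np.round(q).astype(np.int32),1)
        e=(im-w)[wt>0]; return (e**2).mean()
    best=min((minimize(cost,x0,method="Nelder-Mead",options=dict(xatol=.005,fatol=1e-7,initial_simplex=np.array(x0)+np.array([[0,0,0],[1,0,0],[0,1,0],[0,0,1]])*.6)) for x0 in [[0,0,0],[-.5,.5,0],[1,-.5,.3],[0,1,-.3]]),key=lambda s:s.fun)
    x=best.x; print(best.fun,x[0]*.01+.545,x[1]*.01+.05,np.degrees(x[2]*.1-.14))
    p=np.array([x[0]*.01+.545,x[1]*.01+.05,x[2]*.1-.14])
    Rm,t=saddleT(*p)
    for c,box,k in [("top",(280,150,360,260),7),("side",(320,190,440,280),6)]:
        d,W=pickle.load(open(c+".pkl","rb")); u0,v0,u1,v1=box
        im=cv2.resize(d["color"][v0:v1,u0:u1,::-1],None,fx=k,fy=k,interpolation=cv2.INTER_CUBIC)
        for L in [[[0,-.017,0],[.18,-.017,0],[.18,.017,0],[0,.017,0]],[[.152,-.02,0],[.152,.02,0],[.152,.02,.016],[.152,-.02,.016]],[[.102,-.022,.013],[.102,.022,.013]],[[.077,-.032,.013],[.077,.032,.013]]]:
            q=(proj(d,np.array(L)@Rm.T+t)-[u0,v0]+.5)*k-.5
            cv2.polylines(im,[np.round(q).astype(np.int32)],True,(0,0,255),1)
        cv2.imwrite(f"pics/fit_{c}.png",im)
E
python3 fit2.py
```

```text
0.018244252479451915 0.5457773520975752 0.05118351256403543 -8.464000916075058
```

View pics/fit_top.png

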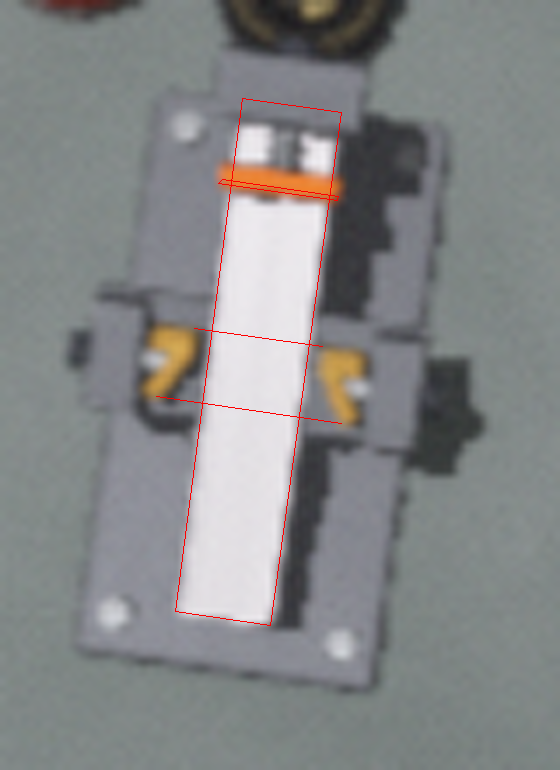

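View pics/fit_side.png

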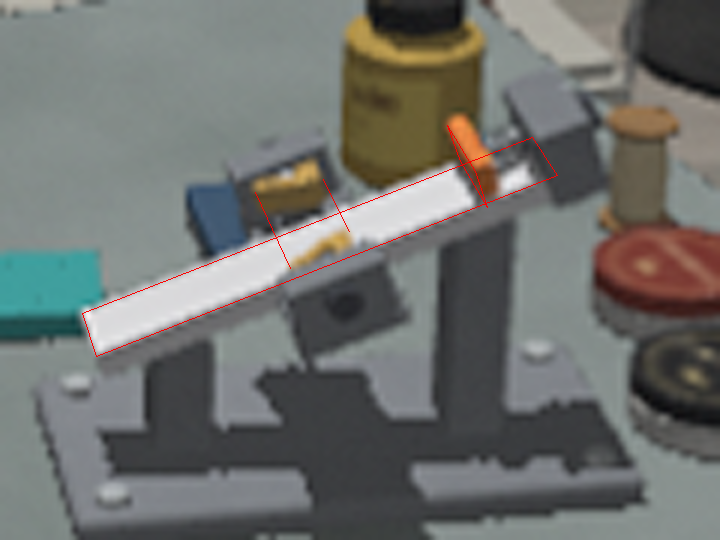

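```bash
cat > fit3.py <<'E'
from fit2 import *
from scipy.optimize import least_squares
def edges(d,rows,uc):
    L=[];Rr=[]
    g=d["color"].astype(float).min(-1)
    for v in rows:
        c=int(round(uc(v))); pl=g[v,c-12:c+13]
        top=np.median(g[v,c-3:c+4])
        def cr(sgn):
            prev=g[v,c]
            for k in range(1,13):
                x=g[v,c+sgn*k]
                if x<185: return c+sgn*(k-1+(prev-185)/(prev-x))
                prev=x
        L.append((cr(-1),v));Rr.append((cr(1),v))
    return np.array(L),np.array(Rr)
if __name__=="__main__":
    d,W=pickle.load(open("top.pkl","rb"))
    uc=lambda v: 312.6+(236-v)*(320.5-312.6)/(236-182)
    L,Rr=edges(d,range(181,234),uc)
    print(np.c_[L,Rr[:,0]][::6])
    g=d["color"].astype(float).min(-1)
    # lower edge
    B=[]
    for u in range(308,317):
        v=228
        while g[v,u]>=185: v+=1
        B.append((u,v-1+(g[v-1,u]-185)/(g[v-1,u]-g[v,u])))
    B=np.array(B); print(B)
    def res(p):
        Rm,t=saddleT(*p)
        xs=np.linspace(-.01,.16,60)[:,None]
        out=[]
        for s,E in((1,L),(-1,Rr)):
            q=proj(d,np.c_[xs,np.full_like(xs,.017*s),0*xs]@Rm.T+t); o=np.argsort(q[:,1])
            out.append(np.interp(E[:,1],q[o,1],q[o,0])-E[:,0])
        ys=np.linspace(-.03,.03,30)[:,None]
        q=proj(d,np.c_[0*ys,ys,0*ys]@Rm.T+t);o=np.argsort(q[:,0])
        out.append(3*(np.interp(B[:,0],q[o,0],q[o,1])-B[:,1]))
        return np.concatenate(out)
    s=least_squares(res,[.545,.05,-.14],x_scale=[.01,.01,.1],loss="soft_l1",f_scale=.5)
    p=s.x; print(p,np.degrees(p[2]),np.sqrt((res(p)**2).mean())); np.save("saddle.npy",p)
    Rm,t=saddleT(*p)
    for c,box,k in [("top",(280,150,360,260),7),("side",(320,190,440,280),6)]:
        d,W=pickle.load(open(c+".pkl","rb")); u0,v0,u1,v1=box
        im=cv2.resize(d["color"][v0:v1,u0:u1,::-1],None,fx=k,fy=k,interpolation=cv2.INTER_CUBIC)
        for Q in [[[0,-.017,0],[.18,-.017,0],[.18,.017,0],[0,.017,0]],[[.152,-.02,0],[.152,.02,0],[.152,.02,.016],[.152,-.02,.016]],[[.102,-.022,.013],[.102,.022,.013]],[[.077,-.032,.013],[.077,.032,.013]]]:
            q=(proj(d,np.array(Q)@Rm.T+t)-[u0,v0]+.5)*k-.5
            cv2.polylines(im,[np.round(q).astype(np.int32)],True,(0,0,255),1)
        cv2.imwrite(f"pics/fit3_{c}.png",im)
E
python3 fit3.py
```

```text
[[311.74137931 181.         325.70491803]
 [311.10526316 187.         324.79245283]
 [310.65454545 193.         324.01315789]
 [309.82926829 199.         323.3015873 ]
 [308.9516129  205.         322.81818182]
 [308.45       211.         321.65454545]
 [307.71052632 217.         320.71698113]
 [306.78571429 223.         319.81818182]
 [305.90909091 229.         319.19402985]]
[[308.         237.64285714]
 [309.         237.625     ]
 [310.         237.62962963]
 [311.         237.68      ]
 [312.         237.81395349]
 [313.         238.46808511]
 [314.         238.67857143]
 [315.         238.63333333]
 [316.         238.50704225]]
[ 0.54548899  0.05078083 -0.14154881] -8.110149377074972 0.42916090498071235
```

View pics/fit3_top.png

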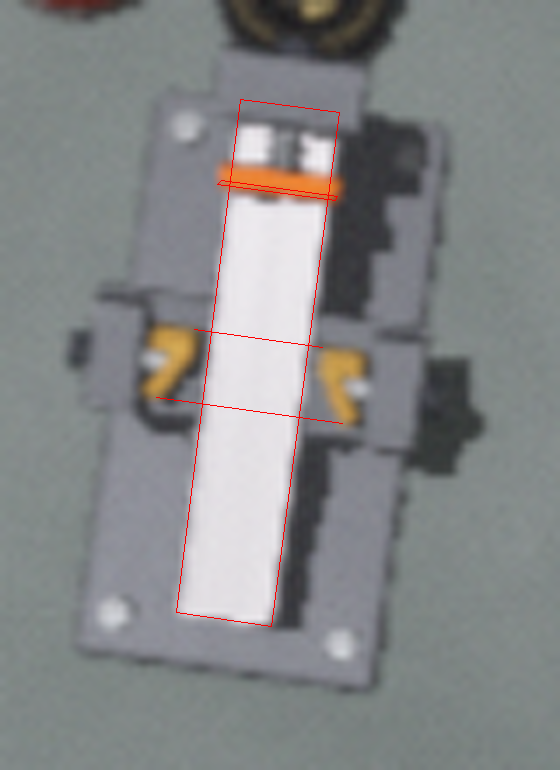

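View pics/fit3_side.png

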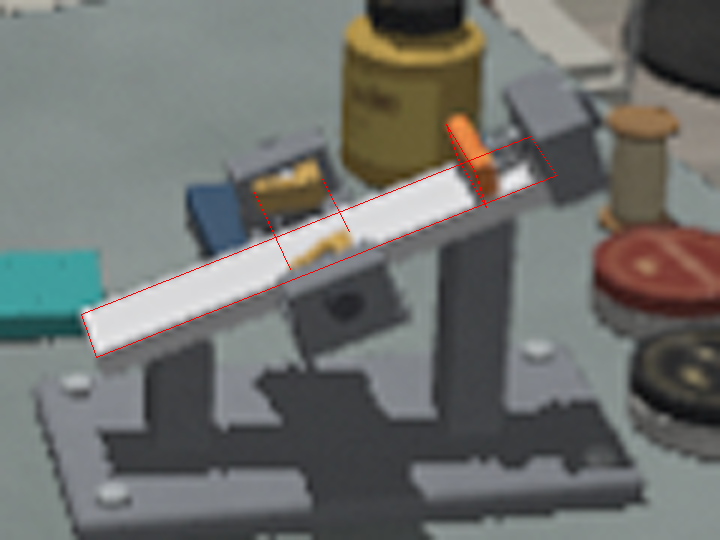

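```bash
cat > heel.py <<'E'
from fit2 import *
d,W=pickle.load(open("top.pkl","rb"))
crop(d,215,250,260,292,14,"heel_top.png")
d2,_=pickle.load(open("side.pkl","rb")); crop(d2,260,215,310,250,14,"heel_side.png")
def heelpoly(p,z=.012):
    # curved +y edge: unknown sagitta s
    x,y,yaw,s=p
    xs=np.linspace(-.028,.028,15); arc=.027-s*(xs/.028)**2
    L=np.r_[[[-.028,-.027],[.028,-.027]],np.c_[xs[::-1],arc[::-1]]]
    c,sn=np.cos(yaw),np.sin(yaw); Q=L@np.array([[c,sn],[-sn,c]])+[x,y]
    return np.c_[Q,np.full(len(Q),z)]
if __name__=="__main__":
  for c,dd,thr in (("top",d,None),("side",d2,None)):
    col=dd["color"].astype(float); g=col.max(-1); 
    u0,v0,u1,v1=(222,255,252,286) if c=="top" else (262,218,304,248)
    print(c,np.percentile(g[v0:v1,u0:u1],[3,10,30,50,80,95]))
    bg=np.percentile(g[v0:v1,u0:u1],85); fg=np.percentile(g[v0:v1,u0:u1],25)
    dark=np.clip((bg-g)/(bg-fg),0,1.0)
    def cost(q):
        p=[.462+q[0]*.01,.244+q[1]*.01,.14+q[2]*.1,max(0,.006+.003*q[3])]
        # union of top poly and bottom poly (sides) convex hull
        a=proj(dd,heelpoly(p)); b=proj(dd,heelpoly(p,0.))
        h=cv2.convexHull(np.r_[a,b].astype(np.float32)).reshape(-1,2)
        k=8; im=np.zeros(((v1-v0)*k,(u1-u0)*k),np.uint8)
        cv2.fillPoly(im,[np.round(((h-[u0,v0]+.5)*k-.5)*16).astype(np.int32)],255,shift=4)
        m=cv2.resize(im,(u1-u0,v1-v0),interpolation=cv2.INTER_AREA)/255.
        return ((m-dark[v0:v1,u0:u1])**2).mean()
    best=None
    for x0 in ([0,0,0,0],[.5,-.5,.5,0],[-.5,.5,-.5,0],[0,0,-1,0],[0,0,1,0]):
        x0=np.array(x0,float)
        s=minimize(cost,x0,method="Nelder-Mead",options=dict(initial_simplex=np.r_[[x0],x0+np.eye(4)*.5],xatol=.003,fatol=1e-7,maxiter=600))
        if best is None or s.fun<best.fun: best=s
    q=best.x; print(c,best.fun,.462+q[0]*.01,.244+q[1]*.01,np.degrees(.14+q[2]*.1),.006+.003*q[3])
    p=[.462+q[0]*.01,.244+q[1]*.01,.14+q[2]*.1,max(0,.006+.003*q[3])]
    for cc,D2,bx in(("top",d,(215,250,260,292)),("side",d2,(260,215,310,250))):
        im=cv2.resize(D2["color"][bx[1]:bx[3],bx[0]:bx[2],::-1],None,fx=14,fy=14,interpolation=cv2.INTER_CUBIC)
        for z in(.012,0): cv2.polylines(im,[np.round((proj(D2,heelpoly(p,z))-[bx[0],bx[1]]+.5)*14-.5).astype(np.int32)],True,(0,0,255) if z else (0,255,0),1)
        cv2.imwrite(f"pics/heel_{c}fit_{cc}.png",im)
E
python3 heel.py
python3 -c "
import cv2,numpy as np
a=[cv2.imread(f'pics/heel_{f}fit_{c}.png') for f in('top','side') for c in ('top','side')]
a=[cv2.resize(x,(400,300)) for x in a]
cv2.imwrite('pics/heel4.png',np.vstack([np.hstack(a[:2]),np.hstack(a[2:])]))"
```

```text
top [ 54.   57.   63.  103.5 141.  145. ]
top 0.01716565377961303 0.4682893697080393 0.2451818240804058 9.395838170203447 0.005038463627097435
side [ 31.77  61.   113.   139.   143.   146.05]
side 0.03661735812139503 0.4690685657486957 0.24780653608435807 8.788862661327734 0.004241584256844786
```

View pics/heel4.png

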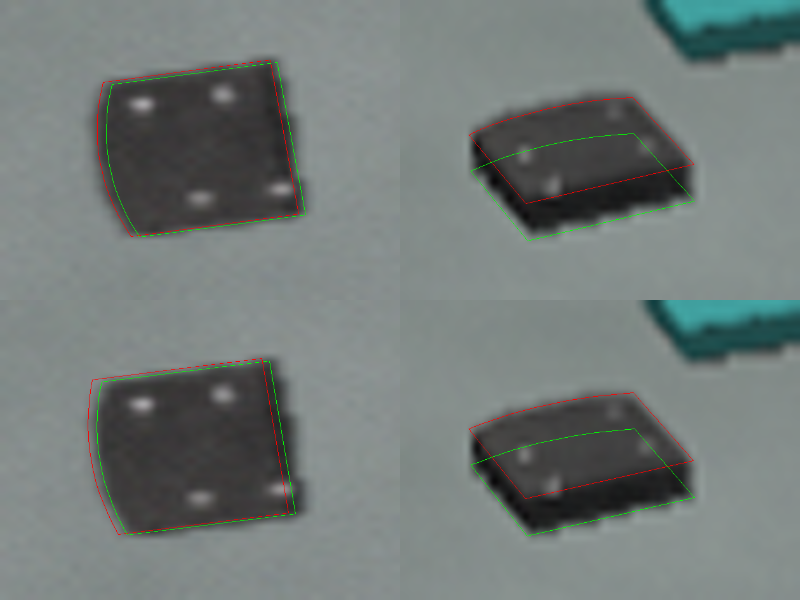

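```bash
cat > go.py <<'E'
from h import *
SAD=np.load("saddle.npy") 
def tool_yaw(yaw,tilt=0.):
    # tool x toward robot side (heading yaw+180), tool y = heading yaw+90, z down; tilt tips ahead
    Rh=R.from_euler('z',yaw)*R.from_euler('y',-tilt)   # saddle-like frame
    return Rh*R.from_matrix(np.array([[-1,0,0],[0,1,0],[0,0,-1.]]).T)
def rel(p,Rt,s=None):
    s=s or monitor.read_state()
    R0=R.from_quat(s["eef_rot"]); sh=R0.inv().apply(np.array(p)-s["ee_pos"]); rv=(R0.inv()*Rt).as_rotvec()/(2*np.pi)
    print("shift",np.round(sh,4),"rot",np.round(rv,4)); return sh,rv
def sadpt(x,y,z,dyaw=0):
    Rs=R.from_euler('ZY',[SAD[2],-np.radians(20)]); return Rs.apply([x,y,z])+[SAD[0],SAD[1],.06]
def where():
    s=monitor.read_state(); Rs=R.from_euler('ZY',[SAD[2],-np.radians(20)])
    tip=s["ee_pos"]+R.from_quat(s["eef_rot"]).apply([0,0,.07])
    print("t",s["time"],"tcp",np.round(s["ee_pos"],4),"tip",np.round(tip,4),"tip in saddle mm",np.round(1e3*Rs.inv().apply(tip-[SAD[0],SAD[1],.06]),1),"F",np.round(s["ft_force"],1),"w",round(float(s["width"]),4))
E
python3 - <<'E'
from go import *
rel([.4685,.246,.17],tool_yaw(np.radians(9.2))); where()
E
```

```text
shift [-0.3566 -0.2341  0.1222] rot [ 0.      0.     -0.0809]
t 1.3 tcp [0.213  0.5876 0.2923] tip [0.213  0.5876 0.2223] tip in saddle mm [-325.   484.6  291. ] F [ 0.3 -0.5 -0.5] w 0.087
```

Emit:
{"op": "drive_tool", "data": {"plan": [{"x": -0.05, "y": -0.033, "z": 0, "rz": -0.01, "fingers": 1}, {"x": -0.1, "y": -0.066, "z": 0, "rz": -0.025}, {"x": -0.15, "y": -0.099, "z": 0.02, "rz": -0.04}, {"x": -0.2, "y": -0.132, "z": 0.04, "rz": -0.055}, {"x": -0.25, "y": -0.165, "z": 0.07, "rz": -0.07}, {"x": -0.3, "y": -0.198, "z": 0.1, "rz": -0.081}, {"x": -0.357, "y": -0.234, "z": 0.122, "rz": -0.081}, {"x": -0.357, "y": -0.234, "z": 0.122, "rz": -0.081}, {"x": -0.357, "y": -0.234, "z": 0.122, "rz": -0.081}, {"x": -0.357, "y": -0.234, "z": 0.122, "rz": -0.081}]}}

```text
validation failed for argument at $.pl...
```

```bash
python3 - <<'E'
from go import *
where(); rel([.4685,.246,.0735],tool_yaw(np.radians(9.2)))
d=viewer.camera("wrist"); cv2.imwrite("pics/w1.png",d["color"][:,:,::-1])
E
```

```text
t 1.3 tcp [0.213  0.5876 0.2923] tip [0.213  0.5876 0.2223] tip in saddle mm [-325.   484.6  291. ] F [ 0.3 -0.5 -0.5] w 0.087
shift [-0.3566 -0.2341  0.2187] rot [ 0.      0.     -0.0809]
```

View pics/w1.png

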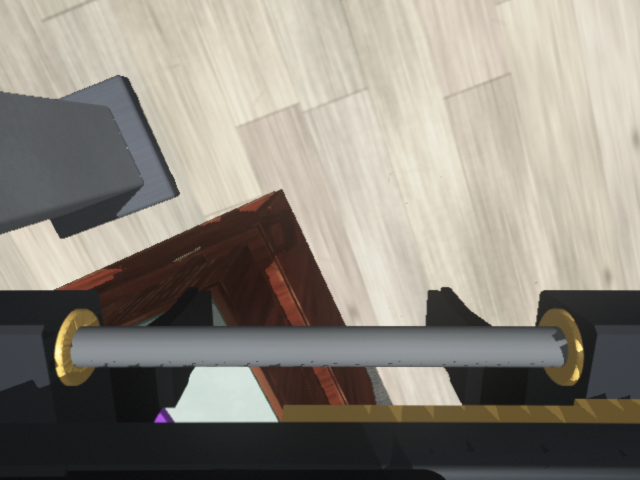

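The move was refused at validation and the arm hasn't moved. I'll resend it with every field in each row.

Emit:
{"op": "drive_tool", "data": {"plan": [{"rx": 0, "ry": 0, "rz": -0.01, "x": -0.05, "y": -0.033, "z": 0, "fingers": 1}, {"rx": 0, "ry": 0, "rz": -0.025, "x": -0.1, "y": -0.066, "z": 0, "fingers": 1}, {"rx": 0, "ry": 0, "rz": -0.04, "x": -0.15, "y": -0.099, "z": 0.02, "fingers": 1}, {"rx": 0, "ry": 0, "rz": -0.055, "x": -0.2, "y": -0.132, "z": 0.04, "fingers": 1}, {"rx": 0, "ry": 0, "rz": -0.07, "x": -0.25, "y": -0.165, "z": 0.07, "fingers": 1}, {"rx": 0, "ry": 0, "rz": -0.081, "x": -0.3, "y": -0.198, "z": 0.1, "fingers": 1}, {"rx": 0, "ry": 0, "rz": -0.081, "x": -0.357, "y": -0.234, "z": 0.122, "fingers": 1}, {"rx": 0, "ry": 0, "rz": -0.081, "x": -0.357, "y": -0.234, "z": 0.122, "fingers": 1}, {"rx": 0, "ry": 0, "rz": -0.081, "x": -0.357, "y": -0.234, "z": 0.122, "fingers": 1}, {"rx": 0, "ry": 0, "rz": -0.081, "x": -0.357, "y": -0.234, "z": 0.122, "fingers": 1}]}}

```text
time: 2.6
ee_pos: [0.4683, 0.2474, 0.1707]
eef_rot: [-0.081, 0.997, 0.0, 0.0]
ft_force: [0.2, 0.2, 0.0]
width: 0.0871
```

```bash
python3 - <<'E'
from go import *
where(); rel([.4685,.246,.0725],tool_yaw(np.radians(9.2)))
d=viewer.camera("wrist"); cv2.imwrite("pics/w2.png",d["color"][:,:,::-1])
E
```

```text
t 2.6 tcp [0.4683 0.2474 0.1707] tip [0.4683 0.2474 0.1007] tip in saddle mm [-83.9 183.8  73.9] F [0.2 0.2 0. ] w 0.0871
shift [ 0.0001 -0.0015  0.0982] rot [0.0001 0.0001 0.0004]
```

View pics/w2.png

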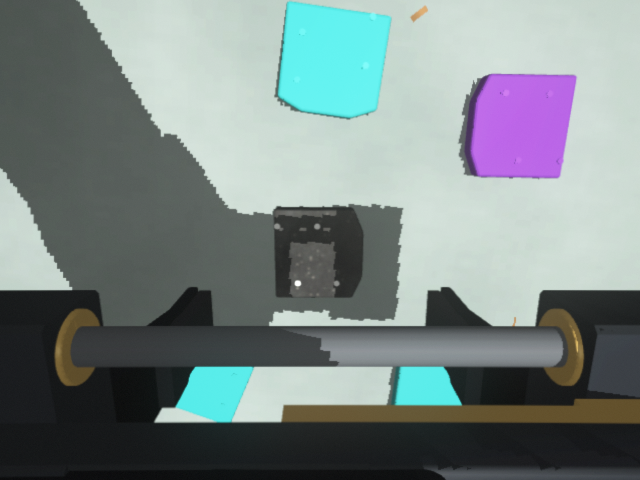

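```bash
python3 - <<'E'
from go import *
from heel import heelpoly
d=viewer.camera("wrist"); im=d["color"][:,:,::-1].copy()
for z,c in((.012,(0,0,255)),(0,(0,255,0))):
    cv2.polylines(im,[np.round(proj(d,heelpoly([.4685,.246,np.radians(9.2),.005],z))*16).astype(np.int32)],True,c,1,shift=4)
cv2.imwrite("pics/w3.png",cv2.resize(im[180:320,230:430],None,fx=4,fy=4))
E
```

```text
(no output)
```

View pics/w3.png

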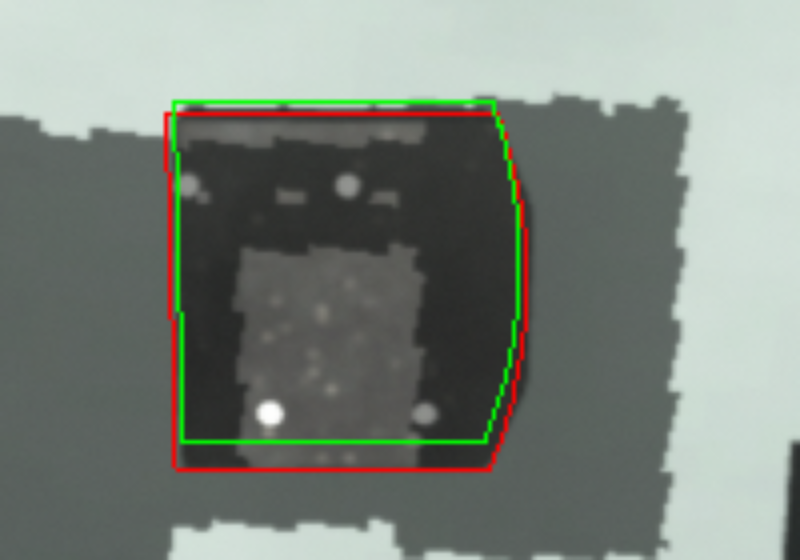

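The black heel sits under the open jaws at wrist pixels (275–362, 207–297). The projected fit agrees to about 1 mm, so I'll descend.

Emit:
{"op": "drive_tool", "data": {"plan": [{"rx": 0, "ry": 0, "rz": 0, "x": 0, "y": -0.0015, "z": 0.04, "fingers": 1}, {"rx": 0, "ry": 0, "rz": 0, "x": 0, "y": -0.0015, "z": 0.07, "fingers": 1}, {"rx": 0, "ry": 0, "rz": 0, "x": 0, "y": -0.0015, "z": 0.09, "fingers": 1}, {"rx": 0, "ry": 0, "rz": 0, "x": 0, "y": -0.0015, "z": 0.098, "fingers": 1}, {"rx": 0, "ry": 0, "rz": 0, "x": 0, "y": -0.0015, "z": 0.098, "fingers": 1}, {"rx": 0, "ry": 0, "rz": 0, "x": 0, "y": -0.0015, "z": 0.098, "fingers": 1}]}}

```text
time: 3.45
ee_pos: [0.4695, 0.245, 0.0732]
eef_rot: [-0.081, 0.997, 0.0, 0.001]
ft_force: [0.2, 0.2, -0.3]
width: 0.0869
```

Emit:
{"op": "drive_tool", "data": {"plan": [{"rx": 0, "ry": 0, "rz": 0, "x": 0, "y": 0, "z": 0, "fingers": 0.5}, {"rx": 0, "ry": 0, "rz": 0, "x": 0, "y": 0, "z": 0, "fingers": 0.5}, {"rx": 0, "ry": 0, "rz": 0, "x": 0, "y": 0, "z": 0, "fingers": 0.5}, {"rx": 0, "ry": 0, "rz": 0, "x": 0, "y": 0, "z": 0, "fingers": 0.5}, {"rx": 0, "ry": 0, "rz": 0, "x": 0, "y": 0, "z": 0, "fingers": 0.5}, {"rx": 0, "ry": 0, "rz": 0, "x": 0, "y": 0, "z": 0, "fingers": 0.5}], "squeeze": 12}}

```text
time: 4.2
ee_pos: [0.4691, 0.2445, 0.0723]
eef_rot: [-0.081, 0.997, 0.0, 0.0]
ft_force: [-0.1, 0.4, 0.7]
width: 0.0535
```

Emit:
{"op": "drive_tool", "data": {"plan": [{"rx": 0, "ry": 0, "rz": 0, "x": 0, "y": 0, "z": -0.03, "fingers": 0.5}, {"rx": 0, "ry": 0, "rz": 0, "x": 0, "y": 0, "z": -0.08, "fingers": 0.5}, {"rx": 0, "ry": 0, "rz": 0, "x": 0, "y": 0, "z": -0.13, "fingers": 0.5}, {"rx": 0, "ry": 0, "rz": 0, "x": 0, "y": 0, "z": -0.13, "fingers": 0.5}, {"rx": 0, "ry": 0, "rz": 0, "x": 0, "y": 0, "z": -0.13, "fingers": 0.5}]}}

```text
time: 4.82
ee_pos: [0.4688, 0.2443, 0.2016]
eef_rot: [-0.08, 0.997, -0.0, -0.0]
ft_force: [-0.4, 0.3, -0.5]
width: 0.054
```

```bash
python3 - <<'E'
from go import *
where(); p=sadpt(.042,0,.0725+.05); print(p); rel(p,tool_yaw(SAD[2],np.radians(20)))
T=tool_yaw(SAD[2],np.radians(20)).as_matrix(); print(T)
d=viewer.camera("wrist"); cv2.imwrite("pics/w4.png",d["color"][150:,:,::-1])
E
```

```text
t 4.825 tcp [0.4688 0.2443 0.2016] tip [0.4687 0.2443 0.1316] tip in saddle mm [-72.6 180.7 102.6] F [-0.4  0.3 -0.5] w 0.054
[0.54308292 0.0511237  0.18947719]
shift [-0.0423 -0.2026  0.0121] rot [ 0.0084 -0.0552  0.0477]
[[-9.30294457e-01  1.41076603e-01  3.38599491e-01]
 [ 1.32568642e-01  9.89998683e-01 -4.82510398e-02]
 [-3.42020143e-01  6.93889390e-18 -9.39692621e-01]]
```

View pics/w4.png

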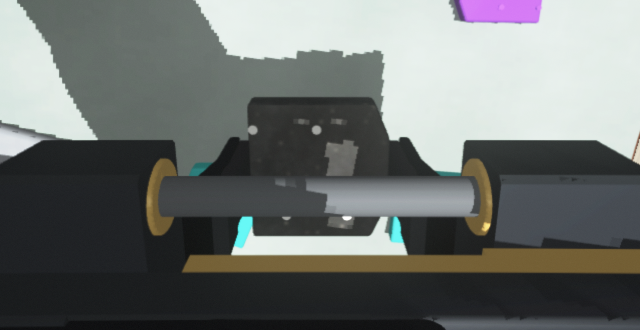

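Emit:
{"op": "drive_tool", "data": {"plan": [{"rx": 0.001, "ry": -0.007, "rz": 0.006, "x": -0.005, "y": -0.03, "z": -0.02, "fingers": 0.5}, {"rx": 0.003, "ry": -0.02, "rz": 0.018, "x": -0.014, "y": -0.07, "z": -0.02, "fingers": 0.5}, {"rx": 0.005, "ry": -0.034, "rz": 0.03, "x": -0.024, "y": -0.11, "z": -0.02, "fingers": 0.5}, {"rx": 0.007, "ry": -0.048, "rz": 0.042, "x": -0.034, "y": -0.155, "z": -0.01, "fingers": 0.5}, {"rx": 0.0084, "ry": -0.0552, "rz": 0.0477, "x": -0.042, "y": -0.19, "z": 0, "fingers": 0.5}, {"rx": 0.0084, "ry": -0.0552, "rz": 0.0477, "x": -0.0423, "y": -0.2026, "z": 0.012, "fingers": 0.5}, {"rx": 0.0084, "ry": -0.0552, "rz": 0.0477, "x": -0.0423, "y": -0.2026, "z": 0.012, "fingers": 0.5}, {"rx": 0.0084, "ry": -0.0552, "rz": 0.0477, "x": -0.0423, "y": -0.2026, "z": 0.012, "fingers": 0.5}, {"rx": 0.0084, "ry": -0.0552, "rz": 0.0477, "x": -0.0423, "y": -0.2026, "z": 0.012, "fingers": 0.5}]}}

```text
time: 6.0
ee_pos: [0.5436, 0.0526, 0.1906]
eef_rot: [0.069, 0.982, -0.012, 0.174]
ft_force: [0.6, 0.1, 0.2]
width: 0.0539
```

```bash
python3 - <<'E'
from go import *
where(); rel(sadpt(.042,0,.0725+.02),tool_yaw(SAD[2],np.radians(20)))
Rm=R.from_euler('ZY',[SAD[2],-np.radians(20)])
for c in ("wrist","top","side"):
    d=viewer.camera(c); im=d["color"][:,:,::-1].copy()
    for Q in [[[0,-.017,0],[.18,-.017,0],[.18,.017,0],[0,.017,0]],[[.152,-.02,0],[.152,.02,0],[.152,.02,.016],[.152,-.02,.016]]]:
        cv2.polylines(im,[np.round(proj(d,Rm.apply(np.array(Q))+[SAD[0],SAD[1],.06])*16).astype(np.int32)],True,(0,0,255),1,shift=4)
    if c=="top": im=cv2.resize(im[140:260,270:370],None,fx=5,fy=5)
    if c=="side": im=cv2.resize(im[130:290,300:460],None,fx=4,fy=4)[:600]
    cv2.imwrite(f"pics/e_{c}.png",im)
E
```

```text
t 6.0 tcp [0.5436 0.0526 0.1906] tip [0.5673 0.0493 0.1249] tip in saddle mm [42.7  1.6 53.5] F [0.6 0.1 0.2] w 0.0539
shift [ 0.0007 -0.0015  0.031 ] rot [0.0002 0.0001 0.0002]
```

View pics/e_wrist.png

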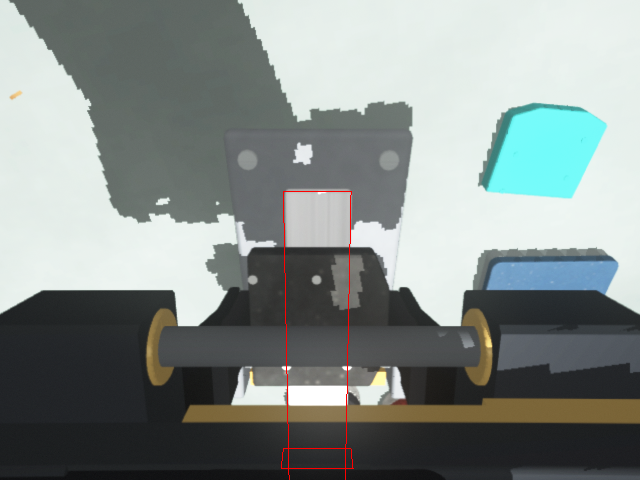

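View pics/e_side.png

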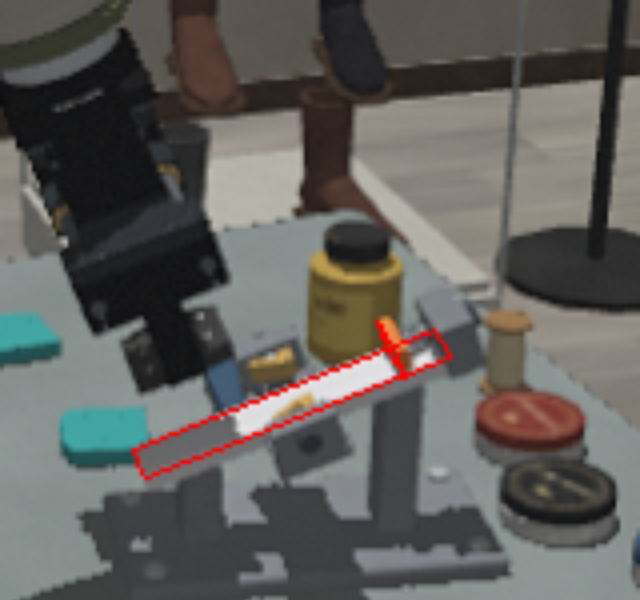

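Emit:
{"op": "drive_tool", "data": {"plan": [{"rx": 0, "ry": 0, "rz": 0, "x": 0.0005, "y": -0.0015, "z": 0.02, "fingers": 0.5}, {"rx": 0, "ry": 0, "rz": 0, "x": 0.0005, "y": -0.0015, "z": 0.035, "fingers": 0.5}, {"rx": 0, "ry": 0, "rz": 0, "x": 0.0005, "y": -0.0015, "z": 0.046, "fingers": 0.5}, {"rx": 0, "ry": 0, "rz": 0, "x": 0.0005, "y": -0.0015, "z": 0.047, "fingers": 0.5}, {"rx": 0, "ry": 0, "rz": 0, "x": 0.0005, "y": -0.0015, "z": 0.047, "fingers": 0.5}, {"rx": 0, "ry": 0, "rz": 0, "x": 0.0005, "y": -0.0015, "z": 0.047, "fingers": 0.5}]}}

```text
time: 6.9
ee_pos: [0.5588, 0.0477, 0.1464]
eef_rot: [0.07, 0.982, -0.012, 0.174]
ft_force: [-0.6, -1.0, 0.1]
width: 0.0539
```

```bash
python3 - <<'E'
from go import *
where(); rel(sadpt(.042,0,.0725),tool_yaw(SAD[2],np.radians(20)))
E
```

```text
t 6.9 tcp [0.5588 0.0477 0.1464] tip [0.5826 0.0443 0.0807] tip in saddle mm [42.5 -1.1  6.6] F [-0.6 -1.   0.1] w 0.0539
shift [0.0004 0.0012 0.0041] rot [ 0.0001  0.0002 -0.    ]
```

Emit:
{"op": "drive_tool", "data": {"plan": [{"rx": 0, "ry": 0, "rz": 0, "x": 0.0005, "y": 0.001, "z": 0.002, "fingers": 0.5}, {"rx": 0, "ry": 0, "rz": 0, "x": 0.0005, "y": 0.001, "z": 0.0035, "fingers": 0.5}, {"rx": 0, "ry": 0, "rz": 0, "x": 0.0005, "y": 0.001, "z": 0.0035, "fingers": 0.5}, {"rx": 0, "ry": 0, "rz": 0, "x": 0.0005, "y": 0.001, "z": 0.0035, "fingers": 0.5}]}}

```text
time: 7.4
ee_pos: [0.5595, 0.0485, 0.1424]
eef_rot: [0.07, 0.982, -0.012, 0.173]
ft_force: [-0.1, -0.1, -0.4]
width: 0.054
```

Emit:
{"op": "drive_tool", "data": {"plan": [{"rx": 0, "ry": 0, "rz": 0, "x": 0, "y": 0, "z": 0.0007, "fingers": 0.5}, {"rx": 0, "ry": 0, "rz": 0, "x": 0, "y": 0, "z": 0.001, "fingers": 0.5}, {"rx": 0, "ry": 0, "rz": 0, "x": 0, "y": 0, "z": 0.001, "fingers": 0.5}]}}

```text
time: 7.78
ee_pos: [0.5597, 0.0484, 0.1421]
eef_rot: [0.07, 0.982, -0.012, 0.173]
ft_force: [-8.6, -0.3, 11.0]
width: 0.054
```

```bash
python3 - <<'E'
from go import *
where()
d=viewer.camera("side"); crop(d,310,180,430,270,6,"s5.png")
E
```

```text
t 7.775 tcp [0.5597 0.0484 0.1421] tip [0.5835 0.0451 0.0763] tip in saddle mm [41.7 -0.3  2.2] F [-8.6 -0.3 11. ] w 0.054
```

View pics/s5.png

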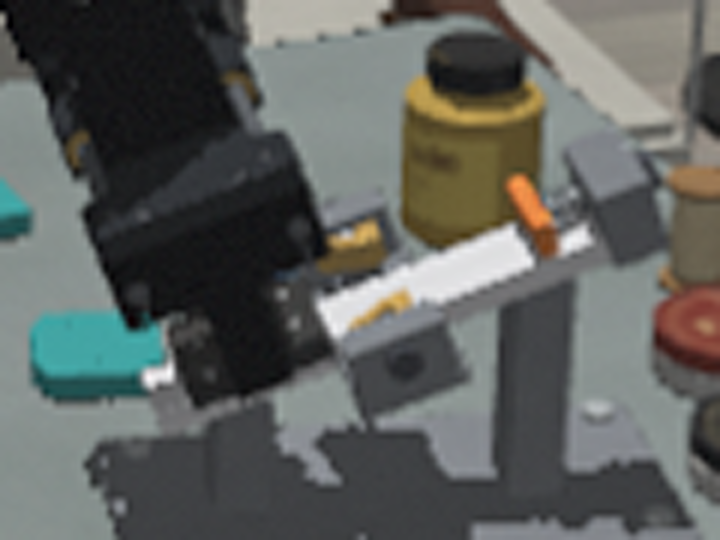

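Contact came at the predicted height, with the heel on the saddle. I'll relieve the pressure slightly, release and retract.

Emit:
{"op": "drive_tool", "data": {"plan": [{"rx": 0, "ry": 0, "rz": 0, "x": 0, "y": 0, "z": -0.0005, "fingers": 0.5}, {"rx": 0, "ry": 0, "rz": 0, "x": 0, "y": 0, "z": -0.0005, "fingers": 0.7}, {"rx": 0, "ry": 0, "rz": 0, "x": 0, "y": 0, "z": -0.0005, "fingers": 1}, {"rx": 0, "ry": 0, "rz": 0, "x": 0, "y": 0, "z": -0.0005, "fingers": 1}, {"rx": 0, "ry": 0, "rz": 0, "x": 0, "y": 0, "z": -0.0005, "fingers": 1}, {"rx": 0, "ry": 0, "rz": 0, "x": 0, "y": 0, "z": -0.0005, "fingers": 1}, {"rx": 0, "ry": 0, "rz": 0, "x": 0, "y": 0, "z": -0.02, "fingers": 1}, {"rx": 0, "ry": 0, "rz": 0, "x": 0, "y": 0, "z": -0.06, "fingers": 1}, {"rx": 0, "ry": 0, "rz": 0, "x": 0, "y": 0, "z": -0.06, "fingers": 1}, {"rx": 0, "ry": 0, "rz": 0, "x": 0, "y": 0, "z": -0.06, "fingers": 1}]}}

```text
time: 9.07
ee_pos: [0.5394, 0.0514, 0.1976]
eef_rot: [0.07, 0.982, -0.012, 0.173]
ft_force: [0.2, -0.6, -0.5]
width: 0.0871
```

```bash
cat > ov.py <<'E'
from go import *
def ov(tag,hx=.042,hy=0.,hyaw=0.):
    Rm=R.from_euler('ZY',[SAD[2],-np.radians(20)])
    xs=np.linspace(-.028,.028,15)
    L=np.r_[[[-.028,-.027],[.028,-.027]],np.c_[xs[::-1],(.027-.005*(xs/.028)**2)[::-1]]]
    c,s=np.cos(hyaw),np.sin(hyaw); L=L@np.array([[c,s],[-s,c]])+[hx,hy]
    for n in ("wrist","side"):
        d=viewer.camera(n); im=d["color"][:,:,::-1].copy(); raw=im.copy()
        for z,col in((.012,(0,0,255)),(0,(0,255,0))):
            cv2.polylines(im,[np.round(proj(d,Rm.apply(np.c_[L,np.full(len(L),z)])+[SAD[0],SAD[1],.06])*16).astype(np.int32)],True,col,1,shift=4)
        if n=="side": im=np.hstack([cv2.resize(q[180:270,325:425],None,fx=4,fy=4,interpolation=cv2.INTER_CUBIC) for q in (raw,im)])
        cv2.imwrite(f"pics/{tag}_{n}.png",im)
E
python3 -c "
from ov import *
where(); ov('p')"
```

```text
t 9.075 tcp [0.5394 0.0514 0.1976] tip [0.5631 0.048  0.1318] tip in saddle mm [41.3 -0.3 61.4] F [ 0.2 -0.6 -0.5] w 0.0871
```

View pics/p_wrist.png

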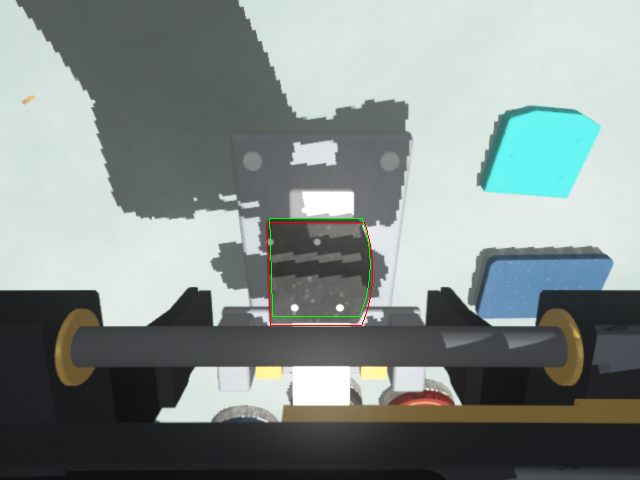

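View pics/p_side.png

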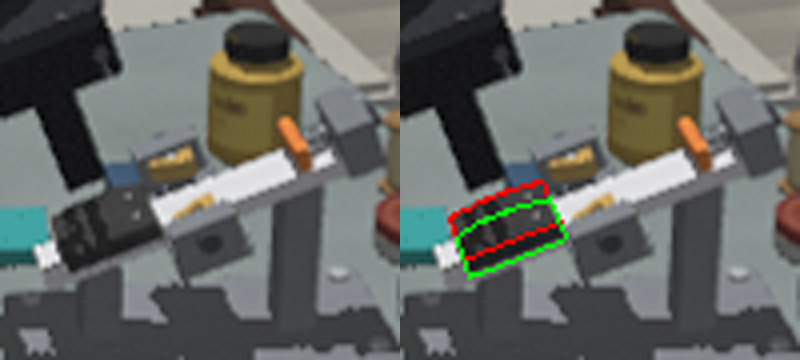

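Emit:
{"op": "drive_tool", "data": {"plan": [{"rx": 0, "ry": 0, "rz": 0, "x": 0.02, "y": 0, "z": 0, "fingers": 1}, {"rx": 0, "ry": 0, "rz": 0, "x": 0.05, "y": 0, "z": 0, "fingers": 0.6}, {"rx": 0, "ry": 0, "rz": 0, "x": 0.067, "y": 0, "z": 0, "fingers": 0}, {"rx": 0, "ry": 0, "rz": 0, "x": 0.067, "y": 0, "z": 0.02, "fingers": 0}, {"rx": 0, "ry": 0, "rz": 0, "x": 0.067, "y": 0, "z": 0.045, "fingers": 0}, {"rx": 0, "ry": 0, "rz": 0, "x": 0.067, "y": 0, "z": 0.057, "fingers": 0}, {"rx": 0, "ry": 0, "rz": 0, "x": 0.067, "y": 0, "z": 0.057, "fingers": 0}, {"rx": 0, "ry": 0, "rz": 0, "x": 0.067, "y": 0, "z": 0.057, "fingers": 0}, {"rx": 0, "ry": 0, "rz": 0, "x": 0.067, "y": 0, "z": 0.057, "fingers": 0}, {"rx": 0, "ry": 0, "rz": 0, "x": 0.067, "y": 0, "z": 0.057, "fingers": 0}], "squeeze": 20}}

```text
time: 10.42
ee_pos: [0.4966, 0.0576, 0.1219]
eef_rot: [0.07, 0.982, -0.012, 0.174]
ft_force: [-0.3, 0.7, 0.4]
width: 0.0056
```

```bash
python3 -c "
from ov import *
where(); rel(sadpt(-.026,0,.073),tool_yaw(SAD[2],np.radians(20))); ov('q',.041)"
```

```text
t 10.425 tcp [0.4966 0.0576 0.1219] tip [0.5204 0.0543 0.0561] tip in saddle mm [-25.1  -0.1   5. ] F [-0.3  0.7  0.4] w 0.0056
shift [0.0008 0.0001 0.002 ] rot [ 0.0001  0.0002 -0.    ]
```

View pics/q_wrist.png

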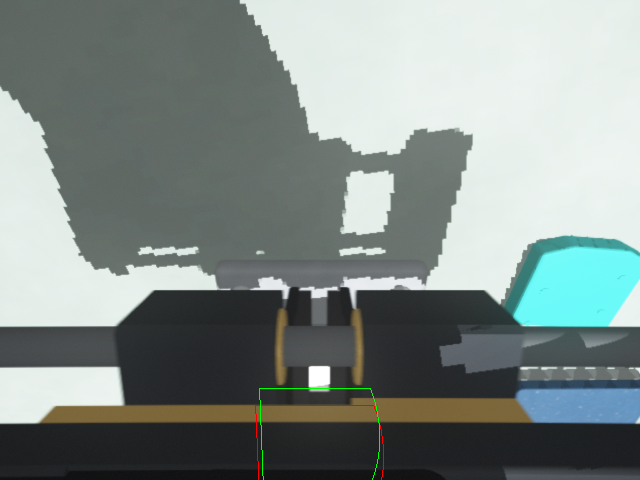

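View pics/q_side.png

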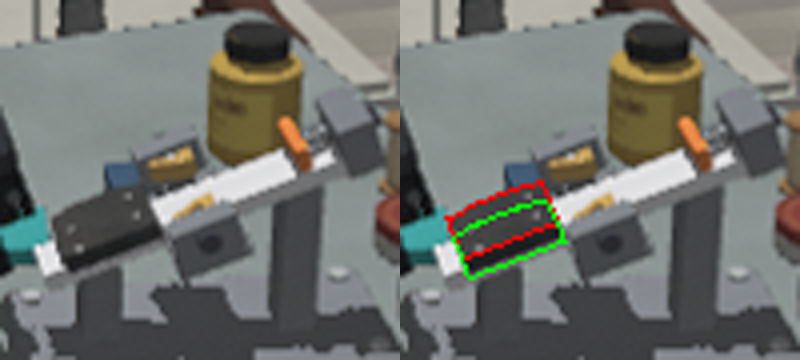

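Emit:
{"op": "drive_tool", "data": {"plan": [{"rx": 0, "ry": 0, "rz": 0, "x": 0, "y": 0, "z": 0.0018, "fingers": 0}, {"rx": 0, "ry": 0, "rz": 0, "x": -0.008, "y": 0, "z": 0.0018, "fingers": 0}, {"rx": 0, "ry": 0, "rz": 0, "x": -0.016, "y": 0, "z": 0.0018, "fingers": 0}, {"rx": 0, "ry": 0, "rz": 0, "x": -0.02, "y": 0, "z": 0.0018, "fingers": 0}, {"rx": 0, "ry": 0, "rz": 0, "x": -0.02, "y": 0, "z": 0.0018, "fingers": 0}]}}

```text
time: 11.15
ee_pos: [0.5161, 0.0546, 0.1266]
eef_rot: [0.07, 0.982, -0.012, 0.174]
ft_force: [0.2, 0.5, 0.8]
width: 0.0004
```

```bash
python3 -c "
from ov import *
where(); rel(sadpt(-.005,0,.073),tool_yaw(SAD[2],np.radians(20)))"
```

```text
t 11.15 tcp [0.5161 0.0546 0.1266] tip [0.5398 0.0513 0.0609] tip in saddle mm [-5.  -0.3  2.8] F [0.2 0.5 0.8] w 0.0004
shift [-0.0001  0.0003 -0.0002] rot [ 0.      0.0001 -0.0001]
```

Emit:
{"op": "drive_tool", "data": {"plan": [{"rx": 0, "ry": 0, "rz": 0, "x": -0.004, "y": 0, "z": 0, "fingers": 0}, {"rx": 0, "ry": 0, "rz": 0, "x": -0.008, "y": 0, "z": 0, "fingers": 0}, {"rx": 0, "ry": 0, "rz": 0, "x": -0.012, "y": 0, "z": 0, "fingers": 0}, {"rx": 0, "ry": 0, "rz": 0, "x": -0.016, "y": 0, "z": 0, "fingers": 0}, {"rx": 0, "ry": 0, "rz": 0, "x": -0.02, "y": 0, "z": 0, "fingers": 0}, {"rx": 0, "ry": 0, "rz": 0, "x": -0.024, "y": 0, "z": 0, "fingers": 0}, {"rx": 0, "ry": 0, "rz": 0, "x": -0.024, "y": 0, "z": 0, "fingers": 0}]}}

```text
time: 12.02
ee_pos: [0.5382, 0.0515, 0.1348]
eef_rot: [0.07, 0.982, -0.012, 0.173]
ft_force: [-0.2, -0.8, -0.1]
width: 0.0005
```

```bash
python3 -c "
from ov import *
where(); ov('r',.058)
d=viewer.camera('top'); crop(d,280,150,360,250,6,'r_top.png')"
```

```text
t 12.025 tcp [0.5382 0.0515 0.1348] tip [0.562  0.0481 0.069 ] tip in saddle mm [18.8 -0.3  2.8] F [-0.2 -0.8 -0.1] w 0.0005
```

View pics/r_side.png

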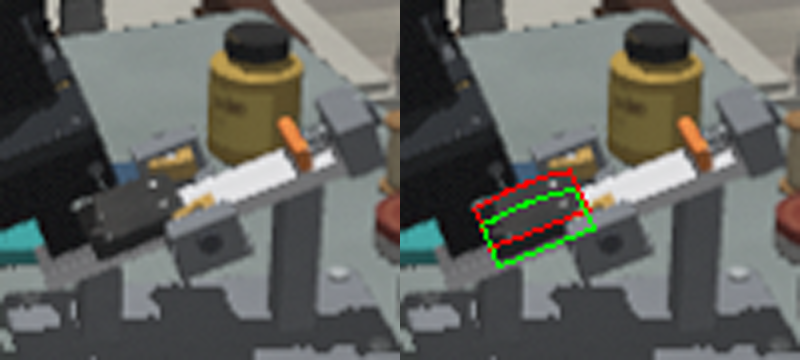

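View pics/r_top.png

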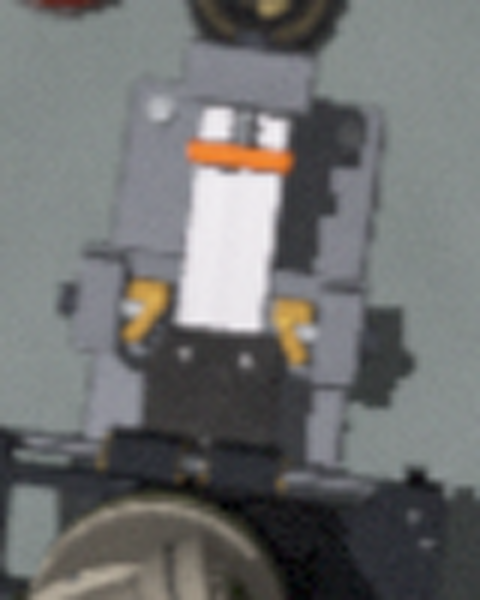

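Emit:
{"op": "drive_tool", "data": {"plan": [{"rx": 0, "ry": 0, "rz": 0, "x": -0.004, "y": 0, "z": 0, "fingers": 0}, {"rx": 0, "ry": 0, "rz": 0, "x": -0.008, "y": 0, "z": 0, "fingers": 0}, {"rx": 0, "ry": 0, "rz": 0, "x": -0.012, "y": 0, "z": 0, "fingers": 0}, {"rx": 0, "ry": 0, "rz": 0, "x": -0.016, "y": 0, "z": 0, "fingers": 0}, {"rx": 0, "ry": 0, "rz": 0, "x": -0.02, "y": 0, "z": 0, "fingers": 0}, {"rx": 0, "ry": 0, "rz": 0, "x": -0.024, "y": 0, "z": 0, "fingers": 0}]}}

```text
time: 12.92
ee_pos: [0.5606, 0.0484, 0.1431]
eef_rot: [0.07, 0.982, -0.012, 0.173]
ft_force: [-2.2, 0.8, -0.8]
width: 0.0005
```

```bash
python3 -c "
from ov import *
where()
d=viewer.camera('top'); crop(d,280,150,360,250,6,'s_top.png')"
```

```text
t 12.925 tcp [0.5606 0.0484 0.1431] tip [0.5844 0.045  0.0773] tip in saddle mm [42.9 -0.2  2.8] F [-2.2  0.8 -0.8] w 0.0005
```

View pics/s_top.png

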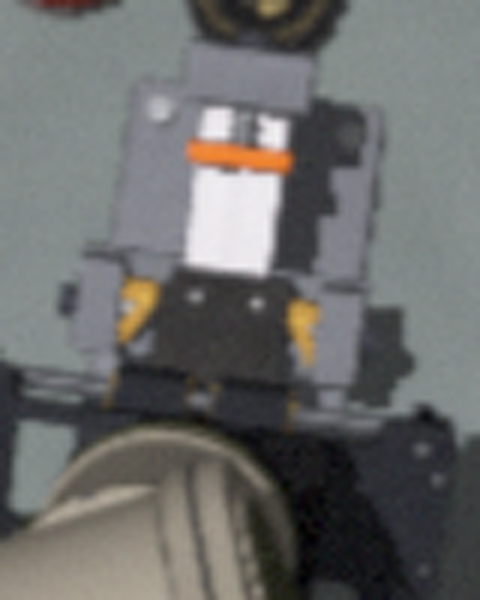

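The catches are spreading and the heel is still square, so I'll keep pushing.

Emit:
{"op": "drive_tool", "data": {"plan": [{"rx": 0, "ry": 0, "rz": 0, "x": -0.004, "y": 0, "z": 0, "fingers": 0}, {"rx": 0, "ry": 0, "rz": 0, "x": -0.008, "y": 0, "z": 0, "fingers": 0}, {"rx": 0, "ry": 0, "rz": 0, "x": -0.012, "y": 0, "z": 0, "fingers": 0}, {"rx": 0, "ry": 0, "rz": 0, "x": -0.016, "y": 0, "z": 0, "fingers": 0}, {"rx": 0, "ry": 0, "rz": 0, "x": -0.02, "y": 0, "z": 0, "fingers": 0}, {"rx": 0, "ry": 0, "rz": 0, "x": -0.024, "y": 0, "z": 0, "fingers": 0}, {"rx": 0, "ry": 0, "rz": 0, "x": -0.028, "y": 0, "z": 0, "fingers": 0}, {"rx": 0, "ry": 0, "rz": 0, "x": -0.032, "y": 0, "z": 0, "fingers": 0}, {"rx": 0, "ry": 0, "rz": 0, "x": -0.036, "y": 0, "z": 0, "fingers": 0}, {"rx": 0, "ry": 0, "rz": 0, "x": -0.04, "y": 0, "z": 0, "fingers": 0}, {"rx": 0, "ry": 0, "rz": 0, "x": -0.042, "y": 0, "z": 0, "fingers": 0}]}}

```text
time: 14.35
ee_pos: [0.5997, 0.0427, 0.1575]
eef_rot: [0.07, 0.982, -0.012, 0.173]
ft_force: [-0.6, 1.3, -0.4]
width: 0.0006
```

```bash
python3 -c "
from ov import *
where(); ov('t',.122)
d=viewer.camera('top'); crop(d,280,150,360,250,6,'t_top.png')"
```

```text
t 14.35 tcp [0.5997 0.0427 0.1575] tip [0.6234 0.0393 0.0917] tip in saddle mm [84.9 -0.3  2.8] F [-0.6  1.3 -0.4] w 0.0006
```

View pics/t_top.png

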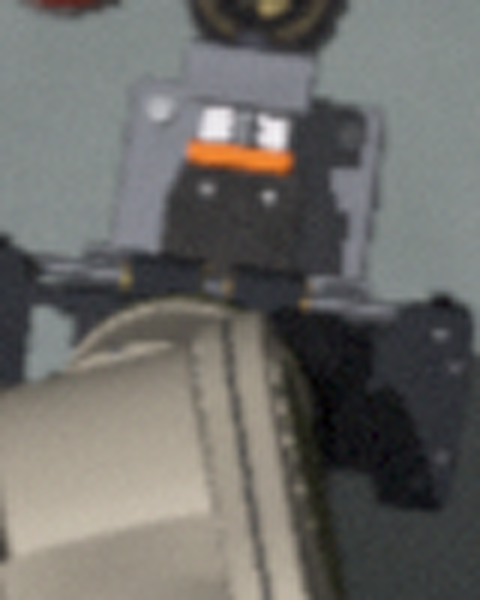

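View pics/t_side.png

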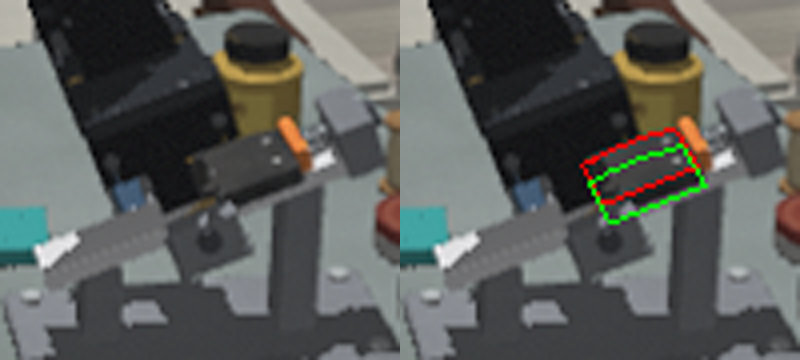

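Emit:
{"op": "drive_tool", "data": {"plan": [{"rx": 0, "ry": 0, "rz": 0, "x": -0.002, "y": 0, "z": 0, "fingers": 0}, {"rx": 0, "ry": 0, "rz": 0, "x": -0.004, "y": 0, "z": 0, "fingers": 0}, {"rx": 0, "ry": 0, "rz": 0, "x": -0.006, "y": 0, "z": 0, "fingers": 0}, {"rx": 0, "ry": 0, "rz": 0, "x": -0.008, "y": 0, "z": 0, "fingers": 0}, {"rx": 0, "ry": 0, "rz": 0, "x": -0.009, "y": 0, "z": 0, "fingers": 0}, {"rx": 0, "ry": 0, "rz": 0, "x": -0.009, "y": 0, "z": 0, "fingers": 0}]}}

```text
time: 15.25
ee_pos: [0.6075, 0.0415, 0.1601]
eef_rot: [0.07, 0.982, -0.012, 0.173]
ft_force: [-5.5, 0.6, -1.9]
width: 0.0004
```

```bash
python3 -c "
from ov import *
where(); ov('u',.130)
d=viewer.camera('top'); crop(d,280,150,360,250,6,'u_top.png')"
```

```text
t 15.25 tcp [0.6075 0.0415 0.1601] tip [0.6311 0.0381 0.0943] tip in saddle mm [93.1 -0.5  2.6] F [-5.5  0.6 -1.9] w 0.0004
```

View pics/u_top.png

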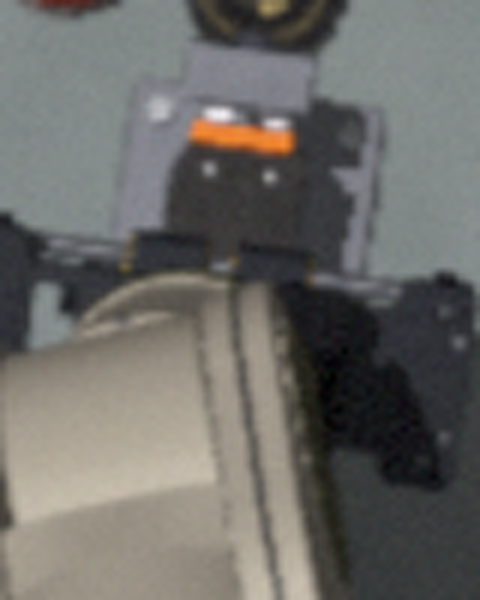

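View pics/u_side.png

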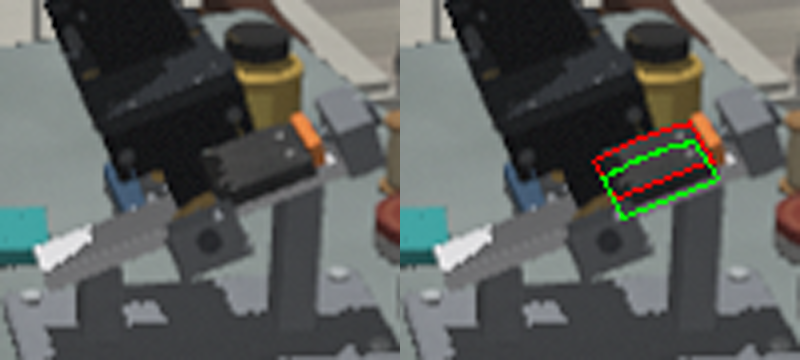

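Emit:
{"op": "drive_tool", "data": {"plan": [{"rx": 0, "ry": 0, "rz": 0, "x": -0.001, "y": 0, "z": 0, "fingers": 0}, {"rx": 0, "ry": 0, "rz": 0, "x": -0.002, "y": 0, "z": 0, "fingers": 0}, {"rx": 0, "ry": 0, "rz": 0, "x": -0.0025, "y": 0, "z": 0, "fingers": 0}, {"rx": 0, "ry": 0, "rz": 0, "x": -0.0025, "y": 0, "z": 0, "fingers": 0}]}}

```text
time: 15.9
ee_pos: [0.6094, 0.0412, 0.1606]
eef_rot: [0.07, 0.982, -0.012, 0.172]
ft_force: [-6.1, 0.3, -2.9]
width: 0.0005
```

```bash
python3 -c "
from ov import *
where(); 
d=viewer.camera('side'); crop(d,360,190,420,240,12,'v_side.png')
d=viewer.camera('wrist'); cv2.imwrite('pics/v_w.png',d['color'][:,:,::-1])"
```

```text
t 15.9 tcp [0.6094 0.0412 0.1606] tip [0.633  0.0378 0.0948] tip in saddle mm [95.  -0.5  2.4] F [-6.1  0.3 -2.9] w 0.0005
```

View pics/v_side.png

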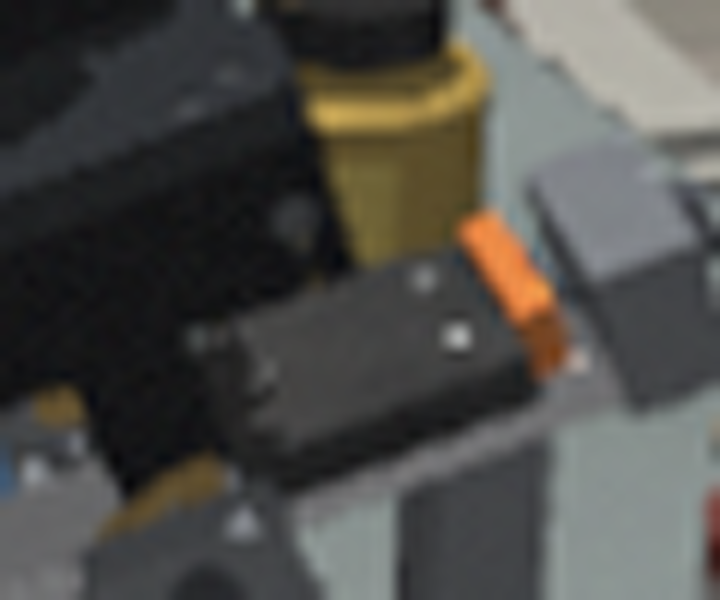

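View pics/v_w.png

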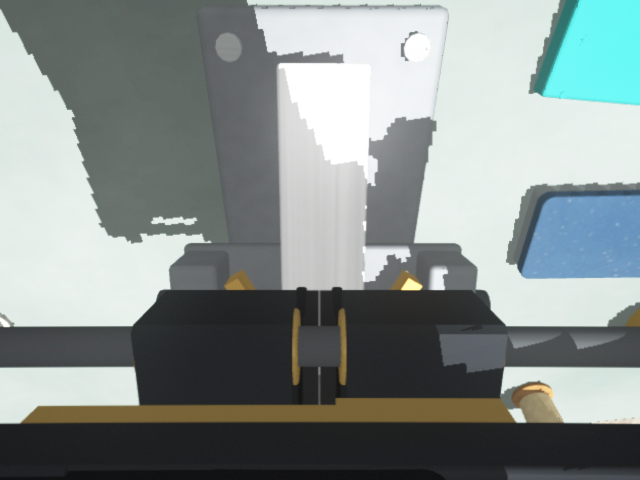

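Emit:
{"op": "drive_tool", "data": {"plan": [{"rx": 0, "ry": 0, "rz": 0, "x": 0.003, "y": 0, "z": 0, "fingers": 0}, {"rx": 0, "ry": 0, "rz": 0, "x": 0.006, "y": 0, "z": 0, "fingers": 0}, {"rx": 0, "ry": 0, "rz": 0, "x": 0.01, "y": 0, "z": 0, "fingers": 0}, {"rx": 0, "ry": 0, "rz": 0, "x": 0.014, "y": 0, "z": 0, "fingers": 0}, {"rx": 0, "ry": 0, "rz": 0, "x": 0.014, "y": 0, "z": 0, "fingers": 0}]}}

```text
time: 16.62
ee_pos: [0.5971, 0.0432, 0.1567]
eef_rot: [0.07, 0.982, -0.012, 0.174]
ft_force: [-0.4, -0.5, 0.2]
width: 0.0003
```

```bash
python3 -c "
from ov import *
where(); 
d=viewer.camera('side'); crop(d,360,190,420,240,12,'x_side.png')
d=viewer.camera('top'); crop(d,280,150,360,250,6,'x_top.png')"
```

```text
t 16.625 tcp [0.5971 0.0432 0.1567] tip [0.6209 0.0398 0.0909] tip in saddle mm [82.2 -0.2  3. ] F [-0.4 -0.5  0.2] w 0.0003
```

View pics/x_side.png

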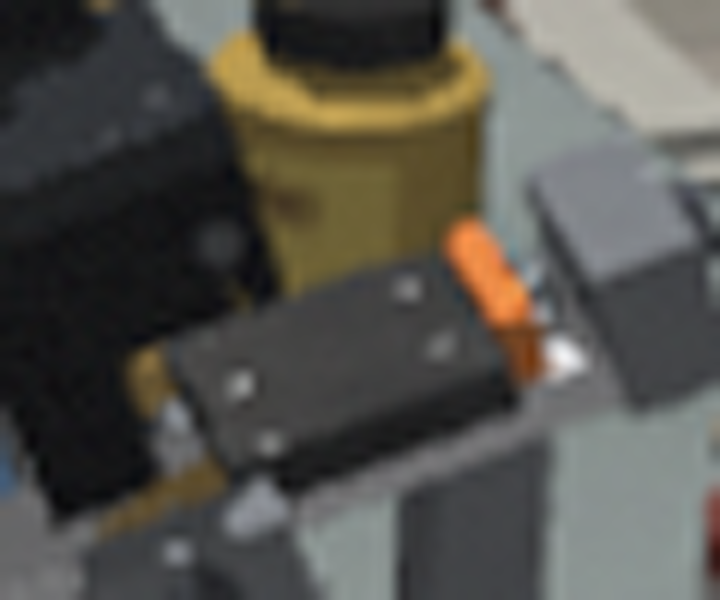

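View pics/x_top.png

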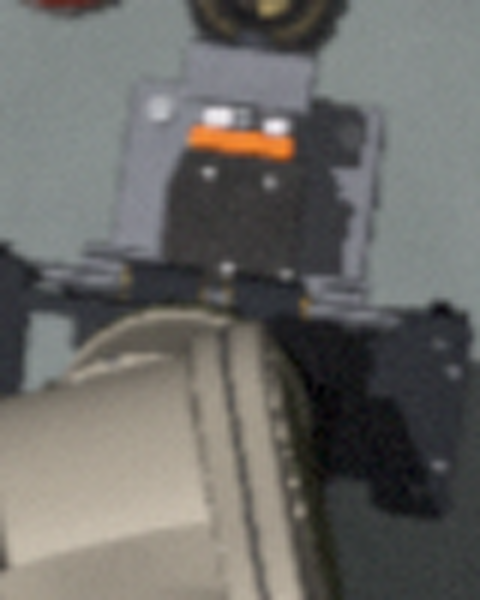

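The catches sit behind the heel and the stop stays compressed. I'll lift clear and verify.

Emit:
{"op": "drive_tool", "data": {"plan": [{"rx": 0, "ry": 0, "rz": 0, "x": 0, "y": 0, "z": -0.015, "fingers": 0}, {"rx": 0, "ry": 0, "rz": 0, "x": 0, "y": 0, "z": -0.05, "fingers": 0}, {"rx": 0, "ry": 0, "rz": 0, "x": 0.02, "y": 0.0, "z": -0.09, "fingers": 0}, {"rx": 0, "ry": 0, "rz": 0, "x": 0.05, "y": 0.05, "z": -0.1, "fingers": 0}, {"rx": 0, "ry": 0, "rz": 0, "x": 0.05, "y": 0.1, "z": -0.1, "fingers": 0}, {"rx": 0, "ry": 0, "rz": 0, "x": 0.05, "y": 0.15, "z": -0.1, "fingers": 0}, {"rx": 0, "ry": 0, "rz": 0, "x": 0.05, "y": 0.2, "z": -0.1, "fingers": 0}, {"rx": 0, "ry": 0, "rz": 0, "x": 0.05, "y": 0.2, "z": -0.1, "fingers": 0}, {"rx": 0, "ry": 0, "rz": 0, "x": 0.05, "y": 0.2, "z": -0.1, "fingers": 0}]}}

```text
time: 17.85
ee_pos: [0.545, 0.2521, 0.234]
eef_rot: [0.07, 0.982, -0.012, 0.174]
ft_force: [-0.6, -0.4, 0.2]
width: 0.0005
```

```bash
python3 -c "
from ov import *
where(); ov('y',.130)
Rm=R.from_euler('ZY',[SAD[2],-np.radians(20)])
d=viewer.camera('top'); im=d['color'][:,:,::-1].copy(); cv2.imwrite('pics/y_full.png',im)
k=6;a=cv2.resize(im[150:250,280:345],None,fx=k,fy=k,interpolation=cv2.INTER_CUBIC);b=a.copy()
L=np.array([[.102,-.027,.012],[.158,-.027,.012],[.158,.022,.012],[.13,.027,.012],[.102,.022,.012]])
q=(proj(d,Rm.apply(L)+[SAD[0],SAD[1],.06])-[280,150]+.5)*k-.5
cv2.polylines(b,[np.round(q).astype(np.int32)],True,(0,0,255),1)
cv2.imwrite('pics/y_top.png',np.hstack([a,b]))
W=cloud(d); m=(d['color'].max(-1)<75); S=Rm.inv().apply((W-[SAD[0],SAD[1],.06]).reshape(-1,3)).reshape(W.shape)*1e3
mm=(S[...,0]>108)&(S[...,0]<152)&(abs(S[...,1])<20); P=S[mm]; A=np.c_[P[:,:2],np.ones(len(P))]; print(len(P),np.nanmedian(P,0), np.linalg.lstsq(A,P[:,2],rcond=None)[0])"
```

```text
t 17.85 tcp [0.545  0.2521 0.234 ] tip [0.5687 0.2487 0.1682] tip in saddle mm [ 32.4 199.2 103.4] F [-0.6 -0.4  0.2] w 0.0005
323 [130.51905674  -0.50769265  12.57872056] [-0.16381198  0.17739356 32.5448595 ]
```

View pics/y_top.png

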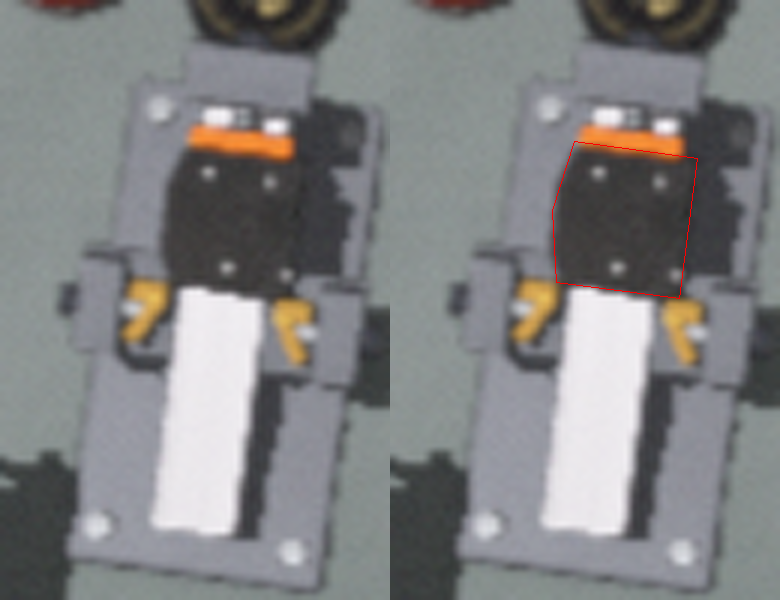

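View pics/y_side.png

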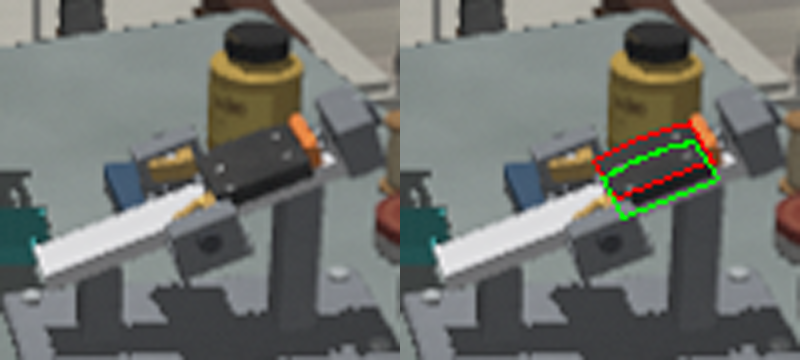

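View pics/y_full.png

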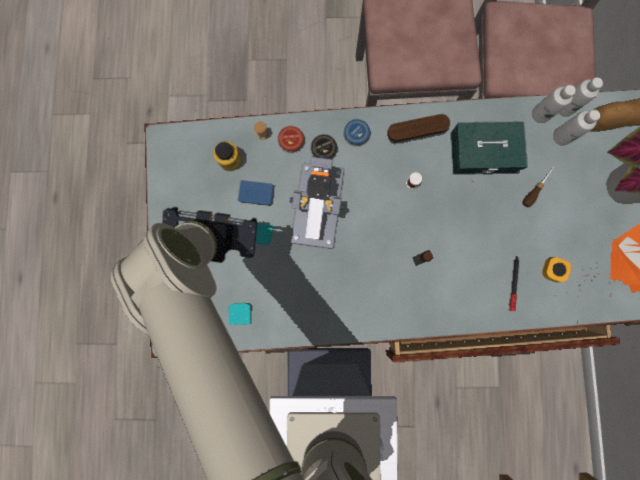

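```bash
python3 -c "
from ov import *
Rm=R.from_euler('ZY',[SAD[2],-np.radians(20)])
for c in ('top','side'):
    d=viewer.camera(c); W=cloud(d); S=Rm.inv().apply((W-[SAD[0],SAD[1],.06]).reshape(-1,3)).reshape(W.shape)*1e3
    # region by projection of heel top interior
    L=np.array([[.108,-.021,.012],[.152,-.021,.012],[.152,.017,.012],[.108,.017,.012]])
    m=np.zeros((480,640),np.uint8); cv2.fillConvexPoly(m,np.round(proj(d,Rm.apply(L)+[SAD[0],SAD[1],.06])).astype(np.int32),1)
    P=S[m>0]; P=P[~np.isnan(P[:,0])]
    A=np.c_[P[:,:2]-P[:,:2].mean(0),np.ones(len(P))]; w=np.ones(len(P))>0
    for _ in range(5):
        co=np.linalg.lstsq(A[w],P[w,2],rcond=None)[0]; r_=P[:,2]-A@co; w=abs(r_)<2*np.median(abs(r_))+.3
    print(c,len(P),w.sum(),np.round(co,3),P[w].mean(0).round(1),'res',r_[w].std())
    for x in range(105,158,8): 
        q=P[abs(P[:,0]-x)<4]; print(x,len(q),np.round(np.median(q[:,2]),1) if len(q) else '')
s=monitor.read_state();print(s['time'])
d=viewer.camera('side');crop(d,360,195,420,240,12,'z_side.png')"
```

```text
top 324 271 [-8.0000e-03  3.0000e-03  1.2781e+01] [131.1  -2.7  12.8] res 1.2202420565602348
105 4 12.4
113 59 12.6
121 57 13.1
129 59 12.8
137 58 12.8
145 56 12.4
153 31 13.0
side 202 171 [-0.013 -0.019 11.788] [130.1  -1.5  11.8] res 0.7905635771241893
105 12 12.5
113 33 12.1
121 33 12.1
129 34 11.9
137 34 11.6
145 35 11.6
153 21 11.7
18.1
```

View pics/z_side.png

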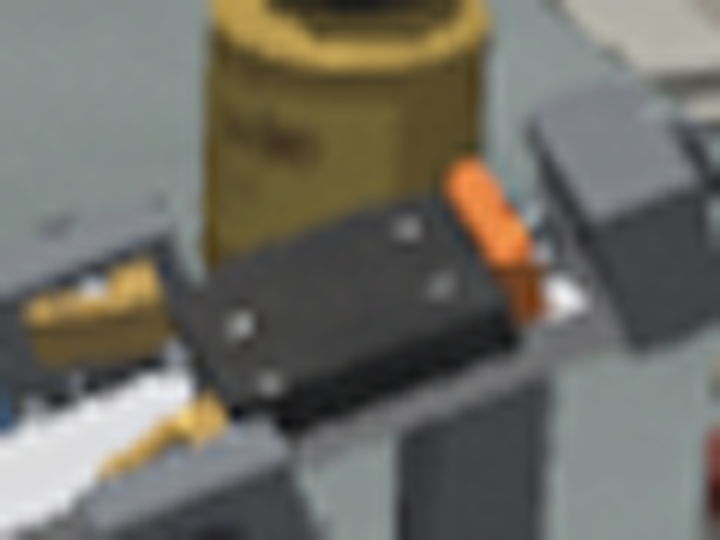

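The heel is flat: its top is 12 mm over the face with about 1° of tilt, and its middle is at x ≈ 130 mm. Both brass catches are behind it and the stop is pressed in. I'll hand the job in.

```bash
python3 -c "
from bench import workorder
print(workorder.close_job())"
```

```text
the job is handed in; nothing more can be done
None
```

The black heel is clamped in the jig, and I handed the job in at about 18 s of the 64 s allowed. I laid it on the saddle's lower end with the curved edge to the left and let go. Then I pushed it up the slope with shut fingers until both catches snapped in behind it.

**Last checks, with the arm clear and touching nothing:**
- **Position:** the heel's middle is at saddle x ≈ 130 mm and it is centred sideways to within about 1 mm, by the outline in the top picture.
- **Flatness:** its top is about 12 mm over the face by both cameras, with about 1° of tilt, which is within the depth noise.
- **Clamping:** both brass catches show behind it and the orange stop stays pressed in.
- **Forces:** the highest reading was about 14 N, when the heel was set down on the saddle. The final push read about 7 N.
- **Bystanders:** the stamp, ink pad and spool were never approached. They look unmoved in the last top picture, but I didn't measure them again.

**Results that failed or disagreed:**
- The first move call was refused because some rows left out fields. It did not move the arm, and I resent it complete.
- A first rough plane fit to the heel's top gave a tilt of about 10°. It had picked up points from around the heel, and the cleaner fits from both cameras show it flat.
- The drawn outline sits up to about 2 mm off the heel in the side picture. That is about the stated camera calibration error.

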